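# Book mortar specimens into the dry box

## Robot

A 7-joint arm with a two-finger parallel gripper is mounted at the origin on the work surface. World frame = base frame: x ahead of the robot, y to its left, z up, the work surface at z = 0. Lengths are in m, angles in rad, forces in N, time in s.
With the tool pointing down it reaches from about 0.4 to 0.85 m from the base axis. Payload 4.4 kg.
Tool frame: the origin (TCP) lies at the very end of the fingers, on their centre line; the grasp point (between the pads) lies 19 mm behind it; z points along the fingers, y is the direction in which the jaws open and shut (so a half turn about z gives the same grasp; the last joint's range is limited). The gripper opens to 94 mm and grips with 3 to 60 N. Pads are 16 mm wide; open, the fingers measure 119 mm over their backs; the gripper's body (75 mm by 177 mm) begins 78 mm behind the grasp point.
Start: joints at [-1.365, 0.628, 0.038, 1.517, -0.027, 0.996, -0.02], TCP at [0.174, 0.626, 0.205] pointing down, gripper open.
Joint ranges: [-3.06, 3.06], [-0.37, 2.12], [-1.25, 1.32], [0.18, 2.47], [-1.1, 4.24], [0.23, 1.98], [-2.94, 2.94]. Speed limits (rad/s): [2.57, 2.57, 3.14, 3.14, 3.14, 3.14, 3.14].

## Interface

Orientations are given as a unit quaternion [x, y, z, w].
In Python, from rig import ctrl, capture gives the robot as it stands.
- The arm moves only by the shell command python3 -m pendant 'ROWS'. ROWS is JSON, a list of rows, each an object with "delta_rot": the turn, a rotation vector about the tool's x, y, z in rad, a list of three; "travel": the shift along the tool's x, y, z in cm, a list of three; "fingers": the opening in per cent of the stroke, from 0 (shut) to 100 (fully open). A call has 1 to 5 rows; each row shifts and turns the commanded pose from where the row before left it, along the tool's axes as they then stand; what a row does not reach is not made up. A row lasts 1/12 s, in which the tool goes at most 41.7 mm and 7.16 degrees, less where a joint would pass 70% of its speed; a pose out of reach is approached as far as the arm can. A call with a gripper value outside its range is refused whole. The fingers move at their own pace and stop on an object; the grip force is fixed at half the most. Time passes only in rows, so rows that do not move let the fingers close. It gives the time, the measured TCP pose, the force and the opening at its end, in the units of the state.
- ctrl.get_obs(): the state, without advancing time (a new reading comes with each control period).
- capture(name): name is "scene" or "top"; returns a dict with "frame" (400x640x3 uint8, red, green, blue), "intrinsics" (3x3 intrinsics, pixels), "R" (3x3) and "t" (3): a world point X has camera coordinates R X + t. Camera axes: x right, y down, z forward; pixel columns grow to the right and rows downward; lengths in m; the calibration is good to about 2 mm. A picture is of the moment at which its call begins. There is no depth.
- ctrl.finish_job(): hands the job in, once; it reports no verdict.
The state is a dict: "t": time; "q": joint angles; "qd": joint speeds; "joint_efforts": joint torques, N m; "position": TCP position; "ee_rot": TCP orientation; "ft_force": force on the tool from outside, world axes, zero at the start; "ft_torque": the same for the moment, N m; "opening": finger opening in m.
Only numpy, scipy, OpenCV 4.12 (cv2) and the standard library are available. Lean on these libraries where they do the work, as an engineer would, in place of code of your own. Each camera call takes 0.05 s, during which the arm holds its last target. There are 200 camera calls.

## Task

Put the mortar specimens away dry: slide the box's stiff lid back just far enough to clear the two specimen bays, keeping the desiccant compartment behind them covered, set every prism gently in the wide left bay and every disc flat in the narrow right bay, all resting on the floor, and slide the lid fully shut. Then take the hand scanner from its rest and book them in, first the job card and then the label on the lid, each time aiming squarely at the middle of the barcode from about 8 cm with the scan line along the code and holding still for a good second or two, and lay the scanner back on its rest. Leave the wash bottle, beaker and brush alone.

Things in the scene. Friction and masses are not known exactly. Their poses are not given: they have to be found in the camera images.
- drybox: White dry-storage box fixed to the bench, 262 (x) x 287 (y) mm, walls 62 high, floor and walls 6 thick; lid guides on the two sides rise to 75. Origin: underside centre; front (dial) at -x, facing the robot. Two open specimen bays side by side span x = -125 to 65 mm; then a 6 mm cross wall, then the full-width desiccant compartment (x = 71 to 125). Inner walls are 56 mm high.
- prism_bay (a point): Centre of the floor of the wide bay, for the prisms: 190 mm (x) by 162 mm (y) inside, on the box's +y (left) side; axes as the box. Walls are 56 mm above this floor, 50 mm at the dividers.
- disc_bay (a point): Centre of the floor of the narrow bay, for the discs: 190 mm (x) by 108 mm (y) inside, on the box's -y (right) side; axes as the box. Three discs fit one behind another along x.
- lid (a joint): Travel in m of the box's clear sliding lid (262 x 264 x 5 mm, aluminium front and rear edges, top 68 mm above the bench). It slides level along the box's +x, away from the robot; 0 = shut, stop at 0.25. May start a little open. Stiff: about 9 N of sliding friction; it stays where it is left. At 0.196 to 0.202 its front edge is over the cross wall before the desiccant.
- lid_handle (a point): Top centre of the lid's black upright grip bar: 14 mm thick along the box's x, 100 mm long along y, standing 33 mm above the lid; its top is 101 mm above the bench. It is 35 mm behind the lid's front edge and moves with the lid.
- lid_label (a point): Centre of the barcode label lying flat on the lid's top (paper 40 x 72 mm, bars 30 mm tall). z points up out of the label, y along the length of the code (across the bars, the 72 mm side); axes as the box.
- prism1: Loose grey mortar prism, 160 mm (its x) by 40 by 40 mm, about 0.56 kg, lying flat on the bench on one of its long sides; a knock may roll it on to the next. Origin: centre of the side that is its underside at the start, z from there through the middle of the prism.
- prism2: Second prism, the same. None if absent.
- disc1: Loose grey mortar disc, 54 mm across and 27 mm thick, about 0.14 kg, lying flat on the bench. Origin: centre of its underside, z along the disc's axis.
- disc2: Second disc, the same. None if absent.
- disc3: Third disc, the same. None if absent.
- scanner: Black cordless barcode scanner, 0.22 kg, lying on its rest. Straight handle 34 mm wide (y), 28 thick (z), x = -85 to 50 mm; at its +x end a head 68 mm wide, 30 thick, bent 60 degrees down, reaching 42 mm below the handle. Origin: on the handle's underside, mid-width, at its balance point, the best place to grip it (across its width); x along the handle to the head, z up.
- scan_window (a point): Window centre at the end of the scanner's head, 80 mm ahead (x) of and 34 below the scanner's origin. z is the direction of view: 60 degrees below the handle's x, in its x-z plane; y is the scan line (scanner's y). It reads a label centred in view at 40 to 130 mm, up to 25 degrees off square, scan line along the code's length (either way round) to within 17 degrees.
- card_label (a point): Centre of the barcode on the job card, on a fixed steel desk stand (120 mm wide, 95 deep, 62 high at its back), its face sloping 30 degrees and facing back towards the robot. This point is about 39 mm above the bench. z points out of the card, square to it; y along the length of the code (paper label 40 x 72 mm, bars 30 mm tall).
- rest_seat (a point): Middle of the fixed scanner rest, 55 mm above the bench, where the scanner's origin lies when at home, axes as the scanner's: two forks, 10 mm thick, at x = 33 and -67 mm, carry the handle; their side cheeks, 50 mm apart, rise 16 mm above the seat. Base plate 70 mm wide, 6 mm thick.
- washbottle: White wash bottle, 64 mm across, 170 mm high, loose: to be left alone. Origin: centre of its underside.
- beaker: Glass beaker, 72 mm across, 85 mm high, loose: to be left alone. Origin: centre of its underside.
- brush: Hand brush, 170 mm long, lying loose on the bench: to be left alone. Origin under its middle; handle towards its -x.

How it is judged:
By the outcome, as a careful person would: the job done as asked, in the order asked, and still so for the second after the job is handed in, with the robot touching nothing.
Of prism1, prism2, disc1, disc2, disc3 only 3 to 5 are there at a start; the rules pass over those that are not, and their reading is None.
At some moment in a run one of prism1, prism2, disc1, disc2, disc3 may be knocked a few centimetres aside while the robot is not near it.
It also fails if it takes over 210 s, if anything falls off the work surface, if the arm or the gripper's body presses on something with over 40 N, if the wrist force passes 120 N, or if a joint passes its speed limit or range.

## Working session

There is one attempt and no reset: what is moved stays moved. The work goes in short steps, Python scripts to look and compute and a shell command to move; the robot and the scene stay as the last step left them, time stands still between calls to the robot, and variables do not carry over. Pictures are saved under pics/ and viewed, on a budget of 14 in all, crops included, one or two more only if the job needs it, and the job is handed in when it is done.

```bash
ls; mkdir -p pics; cat > h.py <<'E'
import numpy as np, cv2
from rig import ctrl, capture
from scipy.spatial.transform import Rotation as Ro
def snap(cam,name,crop=None,scale=1):
    d=capture(cam); im=cv2.cvtColor(np.array(d["frame"]),cv2.COLOR_RGB2BGR)
    np.savez(f'pics/{name}.npz',K=d["intrinsics"],R=d["R"],t=d["t"],im=im)
    if crop: x0,y0,x1,y1=crop; im=im[y0:y1,x0:x1]
    if scale!=1: im=cv2.resize(im,None,fx=scale,fy=scale,interpolation=cv2.INTER_CUBIC)
    cv2.imwrite(f'pics/{name}.png',im); return d
def load(n):
    d=np.load(f'pics/{n}.npz'); return d
def px2w(d,u,v,z):
    K,R,t=[np.array(d[k]) for k in("intrinsics" if "intrinsics" in d else "K","R","t")]
    r=R.T@np.linalg.inv(K)@np.array([u,v,1.]); c=-R.T@t
    return c+r*(z-c[2])/r[2]
def w2px(d,X):
    K,R,t=[np.array(d[k]) for k in("K","R","t")]
    p=K@(R@np.array(X)+t); return p[:2]/p[2]
def st():
    o=ctrl.get_obs(); return o
E
python3 - <<'E'
from h import *
snap('scene','s0',scale=1.25); snap('top','t0',scale=1.25)
for n in('s0','t0'):
    d=load(n); print(d['K'],-d['R'].T@d['t'],d['R'])
print(st())
E
```

```text
pics
[[395.15733199   0.         322.24607435]
 [  0.         395.15733199 199.28920224]
 [  0.           0.           1.        ]] [ 1.16616319 -0.6089602   0.62971124] [[ 0.60801256  0.79369103  0.01937222]
 [ 0.436989   -0.3141874  -0.84280893]
 [-0.66284338  0.52090386 -0.53786413]]
[[496.317655     0.         329.82567577]
 [  0.         496.317655   204.12531433]
 [  0.           0.           1.        ]] [ 0.23909043 -0.11037217  1.60982179] [[-0.00230501 -0.99999504 -0.00214601]
 [-0.9843395   0.00264719 -0.17626328]
 [ 0.17626809  0.00170612 -0.98434072]]
{'t': 0.1, 'q': array([-1.36481907,  0.62917824,  0.03844916,  1.5182209 , -0.0269817 ,
        0.99632245, -0.01999302]), 'qd': array([-0.00071895, -0.00075754, -0.00192982, -0.00356056,  0.00081483,
       -0.00042819,  0.00031411]), 'joint_efforts': array([ 3.29361537e-03, -5.50791550e+01,  1.14796054e+00, -1.87116927e+01,
       -5.20131318e-02,  1.91598275e-02,  3.94206063e-05]), 'position': array([0.17431142, 0.62559389, 0.2047101 ]), 'ee_rot': array([ 1.35463599e-01,  9.90781997e-01, -7.99880127e-04, -9.47020528e-05]), 'ft_force': array([ 0.20589756, -0.18352889, -0.81589802]), 'ft_torque': array([-0.02910916, -0.01797553, -0.00318106]), 'opening': 0.0939100009446246}
```

View pics/s0.png

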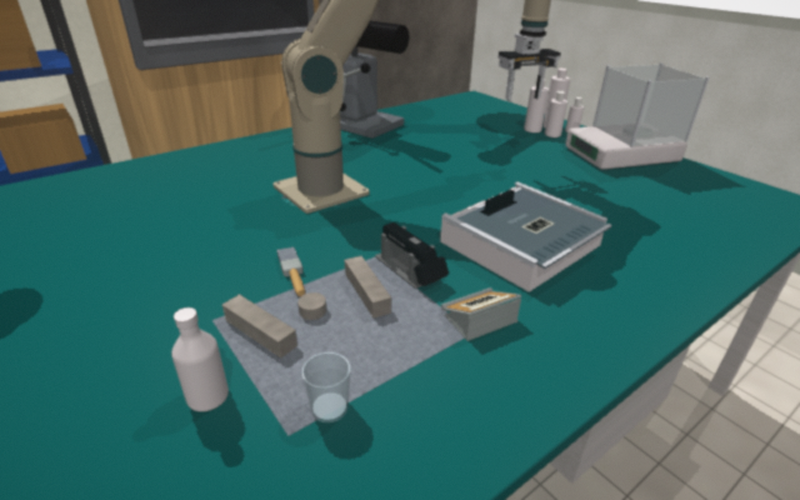

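View pics/t0.png

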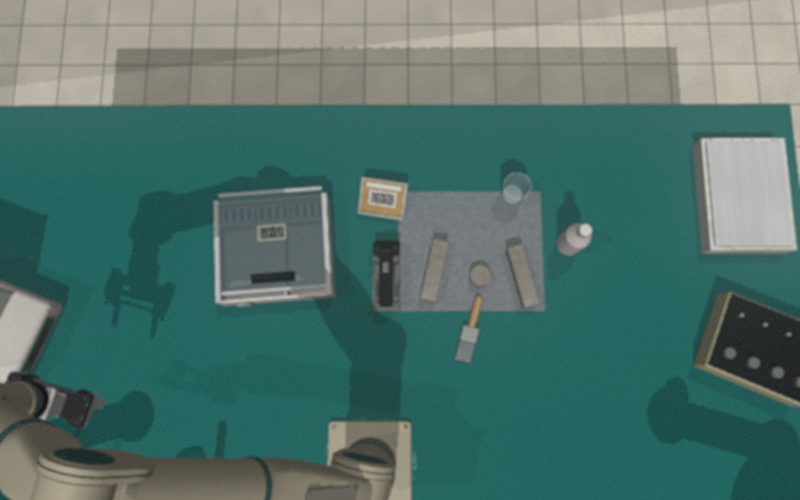

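Two prisms, one disc; box left with lid nearly shut; scanner on its rest; card stand behind. I'll take an enlarged crop for measuring.

```bash
python3 - <<'E'
from h import *
im=load('t0')['im']
c=cv2.resize(im[130:300,165:435],None,fx=2.95,fy=2.95,interpolation=cv2.INTER_CUBIC)
cv2.imwrite('pics/t0c.png',c)
E
```

```text
(no output)
```

View pics/t0c.png

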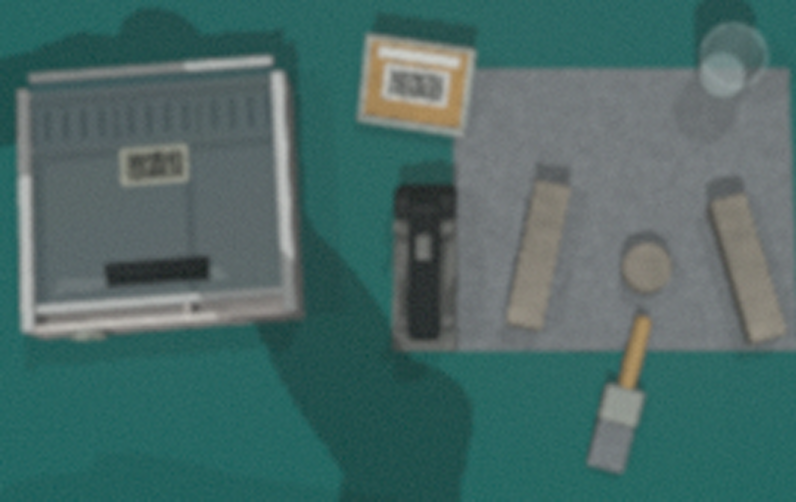

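```bash
python3 - <<'E'
from h import *
d=load('t0')
def W(x,y,z): return px2w(d,165+(x+.5)/2.95-.5,130+(y+.5)/2.95-.5,z)
P={'label c':(154,165,.068),'lab tl':(120,150,.068),'lab tr':(188,143,.068),'lab bl':(121,187,.068),'lab br':(188,180,.068),
'bar tl':(106,264,.101),'bar tr':(208,257,.101),
'gl front':(32,332,.075),'gl rear':(18,92,.075),'gr front':(298,315,.075),'gr rear':(282,72,.075),
'lidrear l':(28,80,.068),'lidrear r':(272,62,.068),
'box front foot l':(28,338,.0),'box foot r':(300,328,.0),
'p1 rear':(555,182,.04),'p1 front':(525,325,.04),'p2 rear':(730,196,.04),'p2 front':(767,335,.04),'disc':(646,268,.027),
'card':(416,85,.039),'card l':(382,82,.039),'card r':(449,89,.039),'sc rear end':(424,338,.083),'sc head':(426,200,.083),
'base bl':(393,349,.0),'base br':(457,351,.0)}
for k,v in P.items(): print(k,np.round(W(*v),4))
# disc/prism refine by segmentation: warm colour
im=d['im'].astype(int); b,g,r=im[...,0],im[...,1],im[...,2]
m=((r-b>10)&(r>80)).astype(np.uint8)
n,l,s,c=cv2.connectedComponentsWithStats(m)
for i in range(1,n):
    if 60<s[i,4]<3000 and 130<c[i][1]<300 and 165<c[i][0]<450:
        pts=np.argwhere(l==i)[:,::-1].astype(np.float32); rect=cv2.minAreaRect(pts)
        z=.04 if s[i,4]>300 else .027
        print(s[i],c[i],rect,np.round(px2w(d,*c[i],z),4), [np.round(px2w(d,*q,z),3)[:2] for q in cv2.boxPoints(rect)])
E
```

```text
label c [0.576  0.2512 0.068 ]
lab tl [0.5926 0.2886 0.068 ]
lab tr [0.6002 0.2154 0.068 ]
lab bl [0.5519 0.2858 0.068 ]
lab br [0.5594 0.214  0.068 ]
bar tl [0.4634 0.2895 0.101 ]
bar tr [0.4705 0.1834 0.101 ]
gl front [0.3952 0.3711 0.075 ]
gl rear [0.6557 0.3999 0.075 ]
gr front [0.4125 0.0918 0.075 ]
gr rear [0.6773 0.1145 0.075 ]
lidrear l [0.671  0.3921 0.068 ]
lidrear r [0.6906 0.1267 0.068 ]
box front foot l [0.3962 0.3987 0.    ]
box foot r [0.4065 0.0991 0.    ]
p1 rear [ 0.5618 -0.1819  0.04  ]
p1 front [ 0.405 -0.148  0.04 ]
p2 rear [ 0.5457 -0.3728  0.04  ]
p2 front [ 0.3936 -0.4078  0.04  ]
disc [ 0.4684 -0.2808  0.027 ]
card [ 0.6722 -0.0291  0.039 ]
card l [0.6757 0.0086 0.039 ]
card r [ 0.6675 -0.0657  0.039 ]
sc rear end [ 0.3871 -0.0414  0.083 ]
sc head [ 0.5339 -0.0428  0.083 ]
base bl [ 0.3831 -0.0036  0.    ]
base br [ 0.3807 -0.074   0.    ]
[288 143  37  31 688] [305.72093023 158.52761628] ((305.57000732421875, 158.00999450683594), (34.78965759277344, 27.294322967529297), 8.130102157592773) [ 0.6718 -0.0292  0.04  ] [array([0.637, 0.033]), array([0.728, 0.022]
[... 454 characters left out ...]
0366211), 74.05460357666016) [ 0.4657 -0.3895  0.04  ] [array([ 0.537, -0.352]), array([ 0.548, -0.389]), array([ 0.396, -0.427]), array([ 0.386, -0.39 ])]
[376 213  16  16 190] [383.76315789 220.34210526] ((383.50006103515625, 220.50003051757812), (14.142135620117188, 15.55634880065918), 45.0) [ 0.469  -0.2812  0.027 ] [array([ 0.467, -0.247]), array([ 0.503, -0.283]), array([ 0.47 , -0.314]), array([ 0.434, -0.278])]
[375 237  11  26 163] [379.90184049 248.90184049] ((379.811279296875, 249.16038513183594), (6.593306064605713, 25.68642234802246), 15.945395469665527) [ 0.3771 -0.2669  0.027 ] [array([ 0.34 , -0.245]), array([ 0.419, -0.269]), array([ 0.413, -0.289]), array([ 0.334, -0.265])]
```

```bash
cat >> h.py <<'E'
def Rdown(jaw_deg):
    a=np.radians(jaw_deg); y=np.array([np.cos(a),np.sin(a),0]); z=np.array([0,0,-1.]); return np.c_[np.cross(y,z),y,z]
def plan(pos=None,R=None):
    o=st(); Rc=Ro.from_quat(o['ee_rot']).as_matrix()
    if R is None: R=Rc
    rv=Ro.from_matrix(Rc.T@R).as_rotvec()
    print('t',round(o['t'],2),'pos',np.round(o['position'],4),'f',np.round(o['ft_force'],1),'open',round(o['opening'],4),'q7',round(o['q'][6],2))
    print('turn rad',np.round(rv,3),'n',int(np.ceil(np.linalg.norm(rv)/.12)))
    if pos is not None:
        dt=R.T@(np.array(pos)-o['position'])*100
        print('then travel cm',np.round(dt,2),'n',int(np.ceil(np.linalg.norm(dt)/4)))
E
r='{"delta_rot":[0,0,0.11],"travel":[0,0,0],"fingers":60}'
python3 -m pendant '[{"delta_rot":[0,0,0.11],"travel":[0,0,0],"fingers":60},{"delta_rot":[0,0,0.11],"travel":[0,0,0],"fingers":60},{"delta_rot":[0,0,0.11],"travel":[0,0,0],"fingers":60},{"delta_rot":[0,0,0.11],"travel":[0,0,0],"fingers":60},{"delta_rot":[0,0,0.11],"travel":[0,0,0],"fingers":60}]' >/dev/null
python3 -m pendant '[{"delta_rot":[0,0,0.11],"travel":[0,0,0],"fingers":60},{"delta_rot":[0,0,0.11],"travel":[0,0,0],"fingers":60},{"delta_rot":[0,0,0.11],"travel":[0,0,0],"fingers":60},{"delta_rot":[0,0,0.11],"travel":[0,0,0],"fingers":60},{"delta_rot":[0,0,0.11],"travel":[0,0,0],"fingers":60}]' >/dev/null
python3 -m pendant '[{"delta_rot":[0,0,0.11],"travel":[0,0,0],"fingers":60},{"delta_rot":[0,0,0],"travel":[-3.4,2.1,0],"fingers":60},{"delta_rot":[0,0,0],"travel":[-3.4,2.1,0],"fingers":60},{"delta_rot":[0,0,0],"travel":[-3.4,2.1,0],"fingers":60},{"delta_rot":[0,0,0],"travel":[-3.4,2.1,0],"fingers":60}]'
python3 -c "
from h import *
plan([.460,.236,.15],Rdown(4.8))"
```

```text
t: 1.35
position: [0.2706, 0.4964, 0.205]
ee_rot: [0.675, 0.738, -0.0, 0.0]
ft_force: [0.2, 0.2, -0.8]
opening: 0.0566
t 1.35 pos [0.2706 0.4964 0.205 ] f [ 0.2  0.2 -0.8] open 0.0566 q7 -0.79
turn rad [-0.     0.001  0.006] n 1
then travel cm [-27.54  16.69   5.5 ] n 9
```

```bash

python3 -m pendant '[{"delta_rot":[0,0,0.006],"travel":[-3.4,2.1,0],"fingers":60},{"delta_rot":[0,0,0],"travel":[-3.4,2.1,0],"fingers":60},{"delta_rot":[0,0,0],"travel":[-3.4,2.1,0],"fingers":60},{"delta_rot":[0,0,0],"travel":[-3.4,2.1,0],"fingers":60},{"delta_rot":[0,0,0],"travel":[-3.4,2.1,0],"fingers":60}]' >/dev/null
python3 -m pendant '[{"delta_rot":[0,0,0],"travel":[-3.4,2.1,0],"fingers":60},{"delta_rot":[0,0,0],"travel":[-3.4,2.1,0],"fingers":60},{"delta_rot":[0,0,0],"travel":[-3.4,2.0,2],"fingers":60},{"delta_rot":[0,0,0],"travel":[0,0,3],"fingers":60},{"delta_rot":[0,0,0],"travel":[0,0,0],"fingers":60}]'
python3 -c "
from h import *
plan([.460,.236,.08],Rdown(4.8))
snap('top','t1',(165,130,345,265),3);snap('scene','s1',(320,100,520,250),3)
a=cv2.imread('pics/t1.png');b=cv2.imread('pics/s1.png')
a=cv2.resize(a,(400,300));b=cv2.resize(b,(400,300));cv2.imwrite('pics/m1.png',cv2.hconcat([a,b]))"
```

```text
t: 2.18
position: [0.4563, 0.2391, 0.153]
ee_rot: [0.679, 0.734, -0.004, -0.001]
ft_force: [-0.9, -0.6, -0.4]
opening: 0.0564
t 2.18 pos [0.4563 0.2391 0.153 ] f [-0.9 -0.6 -0.4] open 0.0564 q7 -0.18
turn rad [-0.007  0.004 -0.006] n 1
then travel cm [-0.34  0.34  7.3 ] n 2
```

View pics/m1.png

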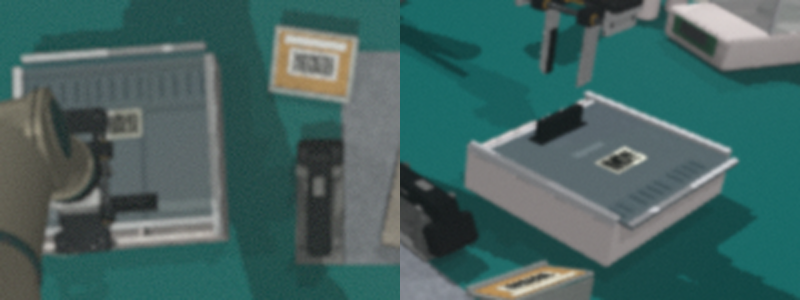

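```bash
python3 -c "
from h import *
d=load('s1')
print('tcp',w2px(d,[.4563,.2391,.153]))
c,s=np.cos(.084),np.sin(.084)
for y in(-.05,.05):
  for x in (-.007,.007): print('bar',w2px(d,[.460+c*x-s*y,.236+s*x+c*y,.101]))
def W(u,v,z): return px2w(d,320+(u-400)/2,100+v/2,z)
for n,u,v in (('bar top l',534,118),('bar top r',580,94),('bar rl',538,121)): print(n,W(u,v,.101))
print('label',W(622,159,.068))
plan()
"
```

```text
tcp [400.77669055 140.16032891]
bar [386.29303988 160.78233081]
bar [389.97832941 162.44733281]
bar [407.14428577 151.31184325]
bar [410.80350218 152.83102538]
bar top l [0.45011894 0.19572351 0.101     ]
bar top r [0.43249152 0.31649866 0.101     ]
bar rl [0.46057492 0.19350561 0.101     ]
label [0.57344436 0.25604565 0.068     ]
t 2.28 pos [0.4568 0.2431 0.156 ] f [-1.2  0.5  1. ] open 0.0562 q7 -0.18
turn rad [0. 0. 0.] n 0
```

```bash

python3 -m pendant '[{"delta_rot":[0,0,0],"travel":[-0.3,0.2,2],"fingers":60},{"delta_rot":[0,0,0],"travel":[0,0,2],"fingers":60},{"delta_rot":[0,0,0],"travel":[0,0,2],"fingers":60},{"delta_rot":[0,0,0],"travel":[0,0,1.6],"fingers":60},{"delta_rot":[0,0,0],"travel":[0,0,0],"fingers":60}]'
python3 -m pendant '[{"delta_rot":[0,0,0],"travel":[0,0,0],"fingers":0},{"delta_rot":[0,0,0],"travel":[0,0,0],"fingers":0},{"delta_rot":[0,0,0],"travel":[0,0,0],"fingers":0},{"delta_rot":[0,0,0],"travel":[0,0,0],"fingers":0},{"delta_rot":[0,0,0],"travel":[0,0,0],"fingers":0}]'
python3 -m pendant '[{"delta_rot":[0,0,0],"travel":[0,0,0],"fingers":0},{"delta_rot":[0,0,0],"travel":[0,0,0],"fingers":0},{"delta_rot":[0,0,0],"travel":[0,0,0],"fingers":0},{"delta_rot":[0,0,0],"travel":[0,0,0],"fingers":0},{"delta_rot":[0,0,0],"travel":[0,0,0],"fingers":0}]'
```

```text
t: 2.7
position: [0.4583, 0.2418, 0.0795]
ee_rot: [0.676, 0.737, -0.001, -0.001]
ft_force: [-0.2, 0.3, -0.2]
opening: 0.0561
t: 3.12
position: [0.4608, 0.2406, 0.0815]
ee_rot: [0.677, 0.736, 0.001, 0.0]
ft_force: [0.2, -0.7, -0.3]
opening: 0.0266
t: 3.53
position: [0.4588, 0.2401, 0.0808]
ee_rot: [0.677, 0.736, -0.001, -0.001]
ft_force: [-3.8, -0.4, 5.8]
opening: 0.0142
```

```bash

python3 -m pendant '[{"delta_rot":[0,0,0],"travel":[0,-0.2,0],"fingers":0},{"delta_rot":[0,0,0],"travel":[0,-0.2,0],"fingers":0},{"delta_rot":[0,0,0],"travel":[0,-0.2,0],"fingers":0},{"delta_rot":[0,0,0],"travel":[0,-0.2,0],"fingers":0},{"delta_rot":[0,0,0],"travel":[0,-0.2,0],"fingers":0}]'
python3 -m pendant '[{"delta_rot":[0,0,0],"travel":[0,-0.2,0],"fingers":0},{"delta_rot":[0,0,0],"travel":[0,-0.2,0],"fingers":0},{"delta_rot":[0,0,0],"travel":[0,0,0],"fingers":0},{"delta_rot":[0,0,0],"travel":[0,0,0],"fingers":0},{"delta_rot":[0,0,0],"travel":[0,0,0],"fingers":0}]'
```

```text
t: 3.95
position: [0.4553, 0.2398, 0.0809]
ee_rot: [0.678, 0.735, 0.004, 0.003]
ft_force: [9.0, 0.6, -9.0]
opening: 0.014
t: 4.37
position: [0.4508, 0.2395, 0.0809]
ee_rot: [0.678, 0.735, 0.003, 0.003]
ft_force: [8.1, 0.8, -6.7]
opening: 0.0136
```

```bash

python3 -m pendant '[{"delta_rot":[0,0,0],"travel":[0,-0.2,0],"fingers":0},{"delta_rot":[0,0,0],"travel":[0,-0.2,0],"fingers":0},{"delta_rot":[0,0,0],"travel":[0,-0.2,0],"fingers":0},{"delta_rot":[0,0,0],"travel":[0,0,0],"fingers":0},{"delta_rot":[0,0,0],"travel":[0,0,0],"fingers":0}]'
python3 -m pendant '[{"delta_rot":[0,0,0],"travel":[0,-0.2,0],"fingers":0},{"delta_rot":[0,0,0],"travel":[0,-0.2,0],"fingers":0},{"delta_rot":[0,0,0],"travel":[0,-0.2,0],"fingers":0},{"delta_rot":[0,0,0],"travel":[0,0,0],"fingers":0},{"delta_rot":[0,0,0],"travel":[0,0,0],"fingers":0}]'
python3 -m pendant '[{"delta_rot":[0,0,0],"travel":[0,-0.2,0],"fingers":0},{"delta_rot":[0,0,0],"travel":[0,-0.2,0],"fingers":0},{"delta_rot":[0,0,0],"travel":[0,0,0],"fingers":0},{"delta_rot":[0,0,0],"travel":[0,0,0],"fingers":0},{"delta_rot":[0,0,0],"travel":[0,0,0],"fingers":0}]'
```

```text
t: 4.78
position: [0.4449, 0.239, 0.0809]
ee_rot: [0.678, 0.735, 0.003, 0.003]
ft_force: [8.2, 1.0, -6.7]
opening: 0.0137
t: 5.2
position: [0.4403, 0.2387, 0.0809]
ee_rot: [0.678, 0.735, 0.004, 0.003]
ft_force: [10.4, 1.9, -10.0]
opening: 0.0138
t: 5.62
position: [0.4403, 0.2386, 0.081]
ee_rot: [0.678, 0.735, 0.007, 0.006]
ft_force: [17.6, 0.7, -17.2]
opening: 0.014
```

```bash

python3 -m pendant '[{"delta_rot":[0,0,0],"travel":[0,0.5,0],"fingers":0},{"delta_rot":[0,0,0],"travel":[0,1,0],"fingers":0},{"delta_rot":[0,0,0],"travel":[0,1.5,0],"fingers":0},{"delta_rot":[0,0,0],"travel":[0,1.5,0],"fingers":0},{"delta_rot":[0,0,0],"travel":[0,1.5,0],"fingers":0}]'
python3 -m pendant '[{"delta_rot":[0,0,0],"travel":[0,1.5,0],"fingers":0},{"delta_rot":[0,0,0],"travel":[0,1.5,0],"fingers":0},{"delta_rot":[0,0,0],"travel":[0,1.5,0],"fingers":0},{"delta_rot":[0,0,0],"travel":[0,1.5,0],"fingers":0},{"delta_rot":[0,0,0],"travel":[0,1.5,0],"fingers":0}]'
python3 -m pendant '[{"delta_rot":[0,0,0],"travel":[0,1.5,0],"fingers":0},{"delta_rot":[0,0,0],"travel":[0,1.5,0],"fingers":0},{"delta_rot":[0,0,0],"travel":[0,1.0,0],"fingers":0},{"delta_rot":[0,0,0],"travel":[0,0.5,0],"fingers":0},{"delta_rot":[0,0,0],"travel":[0,0,0],"fingers":0}]'
python3 -c "
from h import *
plan(); o=st(); p=o['position'][:2]-[.4403,.2387]; print(np.hypot(*p),np.degrees(np.arctan2(p[1],p[0])))"
```

```text
t: 6.03
position: [0.4855, 0.242, 0.0808]
ee_rot: [0.677, 0.736, -0.004, -0.003]
ft_force: [-10.7, -0.9, 12.8]
opening: 0.0141
t: 6.45
position: [0.5607, 0.2477, 0.0808]
ee_rot: [0.677, 0.736, -0.004, -0.003]
ft_force: [-10.0, -2.7, 12.6]
opening: 0.0137
t: 6.87
position: [0.6081, 0.2512, 0.0808]
ee_rot: [0.677, 0.736, -0.002, -0.001]
ft_force: [-5.7, -1.7, 7.4]
opening: 0.0137
t 6.87 pos [0.6081 0.2512 0.0808] f [-5.7 -1.7  7.4] open 0.0137 q7 -0.09
turn rad [0. 0. 0.] n 0
0.16822265649613802 4.273880766283588
```

```bash

python3 -m pendant '[{"delta_rot":[0,0,0],"travel":[0,0.8,0],"fingers":0},{"delta_rot":[0,0,0],"travel":[0,1,0],"fingers":0},{"delta_rot":[0,0,0],"travel":[0,0.8,0],"fingers":0},{"delta_rot":[0,0,0],"travel":[0,0.3,0],"fingers":0},{"delta_rot":[0,0,0],"travel":[0,0,0],"fingers":0}]'
python3 -m pendant '[{"delta_rot":[0,0,0],"travel":[0,0,0],"fingers":0},{"delta_rot":[0,0,0],"travel":[0,0,0],"fingers":0}]'
python3 -c "
from h import *
plan(); o=st(); p=o['position'][:2]-[.4403,.2387]; print(np.hypot(*p),np.degrees(np.arctan2(p[1],p[0])))"
```

```text
t: 7.28
position: [0.6364, 0.2533, 0.0808]
ee_rot: [0.677, 0.736, -0.003, -0.001]
ft_force: [-7.0, -2.7, 8.8]
opening: 0.0139
t: 7.45
position: [0.6364, 0.2533, 0.0808]
ee_rot: [0.677, 0.736, -0.002, -0.001]
ft_force: [-5.9, -3.0, 8.8]
opening: 0.0138
t 7.45 pos [0.6364 0.2533 0.0808] f [-5.9 -3.   8.8] open 0.0138 q7 -0.09
turn rad [0. 0. 0.] n 0
0.19665440152575825 4.267006462086119
```

```bash

python3 -m pendant '[{"delta_rot":[0,0,0],"travel":[0,0.2,0],"fingers":0},{"delta_rot":[0,0,0],"travel":[0,0.15,0],"fingers":0},{"delta_rot":[0,0,0],"travel":[0,0,0],"fingers":0},{"delta_rot":[0,0,0],"travel":[0,0,0],"fingers":0}]'
python3 -c "
from h import *
plan(); o=st(); p=o['position'][:2]-[.4403,.2387]; print(np.hypot(*p),np.degrees(np.arctan2(p[1],p[0])))"
```

```text
t: 7.78
position: [0.6389, 0.2535, 0.0808]
ee_rot: [0.677, 0.736, -0.003, -0.002]
ft_force: [-8.5, -3.1, 9.4]
opening: 0.0137
t 7.78 pos [0.6389 0.2535 0.0808] f [-8.5 -3.1  9.4] open 0.0137 q7 -0.09
turn rad [0. 0. 0.] n 0
0.19915166356376768 4.272532254010478
```

```bash
cat >> h.py <<'E'
def locate(name='loc'):
    snap('top',name); d=load(name); im=d['im'].astype(int); b,g,r=im[...,0],im[...,1],im[...,2]
    m=((r-b>10)&(r>80)).astype(np.uint8); n,l,s,c=cv2.connectedComponentsWithStats(m)
    for i in range(1,n):
        if 60<s[i,4]<900 and 120<c[i][1]<320 and 130<c[i][0]<500:
            pts=np.argwhere(l==i)[:,::-1].astype(np.float32); (cx,cy),(w,h),_=cv2.minAreaRect(pts)
            z=.04 if s[i,4]>300 else .027
            q=pts-pts.mean(0); u,sv,vt=np.linalg.svd(q,full_matrices=False); e=vt[0]*30
            A=px2w(d,*(c[i]-e),z);B=px2w(d,*(c[i]+e),z)
            print('area',s[i,4],'px',np.round(c[i],1),'rect',np.round([w,h],1),'xy',np.round(px2w(d,*c[i],z)[:2],4),'yaw',round((np.degrees(np.arctan2(*(B-A)[1::-1]))+90)%180-90,1))
E
python3 -m pendant '[{"delta_rot":[0,0,0],"travel":[0,-0.2,0],"fingers":0},{"delta_rot":[0,0,0],"travel":[0,0,0],"fingers":0},{"delta_rot":[0,0,0],"travel":[0,0,0],"fingers":20},{"delta_rot":[0,0,0],"travel":[0,0,0],"fingers":40},{"delta_rot":[0,0,0],"travel":[0,0,0],"fingers":50}]'
python3 -m pendant '[{"delta_rot":[0,0,0],"travel":[0,0,0],"fingers":55},{"delta_rot":[0,0,0],"travel":[0,0,0],"fingers":60},{"delta_rot":[0,0,0],"travel":[0,0,0],"fingers":70},{"delta_rot":[0,0,0],"travel":[0,0,-1],"fingers":70},{"delta_rot":[0,0,0],"travel":[0,0,-3],"fingers":70}]'
python3 -m pendant '[{"delta_rot":[0,0,0.11],"travel":[0,0,-4],"fingers":70},{"delta_rot":[0,0,0.12],"travel":[0,0,-4],"fingers":70},{"delta_rot":[0,0,0.12],"travel":[0,0,-3],"fingers":70},{"delta_rot":[0,0,0.12],"travel":[0,0,0],"fingers":70},{"delta_rot":[0,0,0.12],"travel":[0,0,0],"fingers":70}]'
python3 -m pendant '[{"delta_rot":[0,0,0.12],"travel":[0,0,0],"fingers":70},{"delta_rot":[0,0,0.12],"travel":[0,0,0],"fingers":70},{"delta_rot":[0,0,0.12],"travel":[0,0,0],"fingers":70},{"delta_rot":[0,0,0.12],"travel":[0,0,0],"fingers":70},{"delta_rot":[0,0,0.12],"travel":[0,0,0],"fingers":70}]'
python3 -m pendant '[{"delta_rot":[0,0,0.12],"travel":[0,0,0],"fingers":70},{"delta_rot":[0,0,0.11],"travel":[0,0,0],"fingers":70},{"delta_rot":[0,0,0],"travel":[0,0,0],"fingers":70}]'
python3 -c "
from h import *
locate()
plan([.4685,-.390,.19],Rdown(-76.3))"
```

```text
t: 8.2
position: [0.6403, 0.2554, 0.0803]
ee_rot: [0.677, 0.736, 0.0, -0.0]
ft_force: [-1.0, -0.7, -0.2]
opening: 0.0289
t: 8.62
position: [0.6369, 0.2542, 0.1171]
ee_rot: [0.677, 0.736, -0.004, -0.002]
ft_force: [0.2, 1.4, -0.5]
opening: 0.0625
t: 9.03
position: [0.6419, 0.2555, 0.2347]
ee_rot: [0.863, 0.505, 0.003, 0.0]
ft_force: [0.1, -0.1, -0.4]
opening: 0.0657
t: 9.45
position: [0.6402, 0.2553, 0.2315]
ee_rot: [0.974, 0.227, 0.0, -0.0]
ft_force: [0.6, 0.3, 0.8]
opening: 0.0657
t: 9.7
position: [0.6402, 0.2553, 0.2312]
ee_rot: [0.993, 0.115, 0.0, 0.0]
ft_force: [0.6, 0.0, 0.2]
opening: 0.0655
area 777 px [305.6 157.9] rect [34.8 27.3] xy [ 0.6738 -0.029 ] yaw 77.3
area 290 px [198.4 191.6] rect [19.3 44.9] xy [0.565  0.3202] yaw -61.8
area 182 px [236.8 204.8] rect [35.9 11.2] xy [0.5213 0.1939] yaw 1.8
area 527 px [347.  216.3] rect [11.3 48.7] xy [ 0.4805 -0.1626] yaw -12.5
area 553 px [418.2 220.9] rect [49.2 12. ] xy [ 0.465  -0.3896] yaw 14.7
area 197 px [210.9 212.9] rect [28.  20.1] xy [0.4946 0.2767] yaw 11.0
area 188 px [383.9 220.4] rect [14.4 15.3] xy [ 0.4688 -0.2815] yaw -21.1
area 164 px [379.9 249. ] rect [ 6.6 26. ] xy [ 0.3768 -0.2669] yaw -15.8
t 9.75 pos [0.6402 0.2553 0.2311] f [-0.2  0.2 -0.6] open 0.0659 q7 -1.34
turn rad [ 0.    -0.    -0.003] n 1
then travel cm [-31.96  58.63   4.11] n 17
```

```bash

python3 -c "
from h import *
d=load('t0')
print('bottle base',px2w(d,455,199,0),'top',px2w(d,468.5,184,.17)); print('beaker',px2w(d,411,151,.0))
s=load('s0'); print('bottle base s',px2w(s,206/1.25,398/1.25,0),'top',px2w(s,185/1.25,316/1.25,.17))
print(w2px(d,[.55,-.5,0]))
"
python3 -m pendant '[{"delta_rot":[0,0,0],"travel":[-1.9,3.45,0],"fingers":75},{"delta_rot":[0,0,0],"travel":[-1.9,3.45,0],"fingers":75},{"delta_rot":[0,0,0],"travel":[-1.9,3.45,0],"fingers":75},{"delta_rot":[0,0,0],"travel":[-1.9,3.45,0],"fingers":75},{"delta_rot":[0,0,0],"travel":[-1.9,3.45,0],"fingers":75}]'
python3 -m pendant '[{"delta_rot":[0,0,0],"travel":[-1.9,3.45,0],"fingers":75},{"delta_rot":[0,0,0],"travel":[-1.9,3.45,0],"fingers":75},{"delta_rot":[0,0,0],"travel":[-1.9,3.45,0],"fingers":75},{"delta_rot":[0,0,0],"travel":[-1.9,3.45,0],"fingers":75},{"delta_rot":[0,0,0],"travel":[-1.9,3.45,0],"fingers":75}]'
python3 -c "
from h import *
plan([.4685,-.390,.19],Rdown(-75.8))"
```

```text
bottle base [ 0.54343361 -0.52062338  0.        ] top [ 0.55647534 -0.51944798  0.17      ]
beaker [ 0.70787988 -0.38060728  0.        ]
bottle base s [ 0.55712257 -0.52236442  0.        ] top [ 0.55943832 -0.5196143   0.17      ]
[448.65828699 197.06269191]
t: 10.17
position: [0.587, 0.0639, 0.2312]
ee_rot: [0.993, 0.119, 0.0, -0.0]
ft_force: [-0.1, 0.2, 0.0]
opening: 0.0705
t: 10.58
position: [0.5347, -0.1261, 0.2313]
ee_rot: [0.993, 0.119, 0.001, -0.0]
ft_force: [0.6, -1.0, 0.1]
opening: 0.0705
t 10.58 pos [ 0.5347 -0.1261  0.2313] f [ 0.6 -1.   0.1] open 0.0705 q7 -0.7
turn rad [-0.    -0.001 -0.01 ] n 1
then travel cm [-12.89  23.96   4.13] n 7
```

```bash

python3 -m pendant '[{"delta_rot":[0,0,-0.008],"travel":[-1.85,3.4,0.5],"fingers":75},{"delta_rot":[0,0,0],"travel":[-1.85,3.4,0.5],"fingers":75},{"delta_rot":[0,0,0],"travel":[-1.85,3.4,0.5],"fingers":75},{"delta_rot":[0,0,0],"travel":[-1.85,3.4,0.5],"fingers":75},{"delta_rot":[0,0,0],"travel":[-1.85,3.4,1]}]' || true
python3 -m pendant '[{"delta_rot":[0,0,0],"travel":[-1.85,3.4,1],"fingers":75},{"delta_rot":[0,0,0],"travel":[0,0,0],"fingers":75},{"delta_rot":[0,0,0],"travel":[0,0,0],"fingers":75}]'
python3 -c "
from h import *
plan([.4685,-.390,.012],Rdown(-75.8))"
```

```text
t: 10.83
position: [0.524, -0.1647, 0.2211]
ee_rot: [0.993, 0.115, 0.0, 0.0]
ft_force: [0.3, 0.6, -0.8]
opening: 0.0704
t 10.83 pos [ 0.524  -0.1647  0.2211] f [ 0.3  0.6 -0.8] open 0.0704 q7 -0.63
turn rad [ 0.    -0.    -0.017] n 1
then travel cm [-10.91  20.48  20.91] n 8invalid input
```

```bash

python3 -m pendant '[{"delta_rot":[0,0,-0.017],"travel":[-1.8,3.4,0.5],"fingers":75},{"delta_rot":[0,0,0],"travel":[-1.8,3.4,0.5],"fingers":75},{"delta_rot":[0,0,0],"travel":[-1.8,3.4,0.5],"fingers":75},{"delta_rot":[0,0,0],"travel":[-1.8,3.4,0.5],"fingers":75},{"delta_rot":[0,0,0],"travel":[-1.8,3.4,1],"fingers":75}]' 
python3 -m pendant '[{"delta_rot":[0,0,0],"travel":[-1.9,3.4,1],"fingers":75},{"delta_rot":[0,0,0],"travel":[0,0,3],"fingers":75},{"delta_rot":[0,0,0],"travel":[0,0,3],"fingers":75},{"delta_rot":[0,0,0],"travel":[0,0,2],"fingers":75},{"delta_rot":[0,0,0],"travel":[0,0,0],"fingers":75}]'
python3 -c "
from h import *
plan([.4685,-.390,.012],Rdown(-75.8))
snap('scene','s2',(140,180,360,330),3);locate()"
```

```text
t: 11.25
position: [0.4813, -0.3487, 0.1913]
ee_rot: [0.992, 0.128, 0.001, 0.0]
ft_force: [0.7, 0.5, -0.1]
opening: 0.0706
t: 11.67
position: [0.4692, -0.3822, 0.0966]
ee_rot: [0.992, 0.127, -0.002, -0.003]
ft_force: [0.4, 0.3, -0.4]
opening: 0.0703
t 11.67 pos [ 0.4692 -0.3822  0.0966] f [ 0.4  0.3 -0.4] open 0.0703 q7 -0.15
turn rad [-0.007  0.003  0.007] n 1
then travel cm [-0.26  0.73  8.46] n 3
area 678 px [305.5 158.6] rect [34.6 27.3] xy [ 0.6717 -0.0285] yaw 77.9
area 82 px [213.5 187.2] rect [ 9.5 20.3] xy [0.5797 0.2718] yaw -81.1
area 159 px [237.5 201.2] rect [14.7 41.6] xy [0.5331 0.1918] yaw -5.5
area 62 px [189.  198.4] rect [13. 10.] xy [0.5426 0.3498] yaw 24.2
area 243 px [421.9 233.5] rect [21.7 12. ] xy [ 0.4261 -0.4026] yaw 14.5
```

View pics/s2.png

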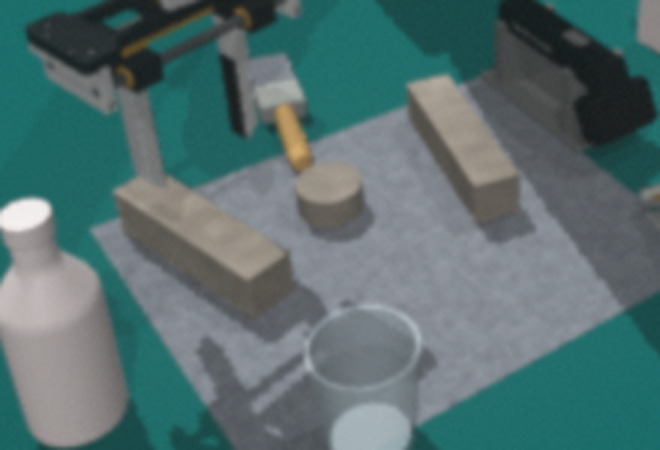

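```bash

python3 -c "
from h import *
d=load('s2')
W=lambda u,v,z: px2w(d,140+u/3,180+v/3,z)
for n,u,v,z in (('a',117,190,.04),('b',290,252,.04),('c',247,280,.04),('mid',203,226,.04),('disc',330,186,.027),('p1 a',408,86,.04),('p1 b',450,76,.04),('p1 c',518,176,.04),('p1 d',476,187,.04)): print(n,W(u,v,z)[:2])
plan([.4685,-.390,.012],Rdown(-75.8))
"
```

```text
a [ 0.39578152 -0.42602741]
b [ 0.5392678  -0.35093667]
c [ 0.54783209 -0.38900092]
mid [ 0.47492211 -0.38997523]
disc [ 0.47362016 -0.28322499]
p1 a [ 0.40431979 -0.16619077]
p1 b [ 0.41263016 -0.12708935]
p1 c [ 0.56534881 -0.16325158]
p1 d [ 0.55710416 -0.19827422]
t 11.77 pos [ 0.4708 -0.3852  0.1007] f [ 0.2 -0.   0.6] open 0.0708 q7 -0.15
turn rad [-0.001 -0.     0.006] n 1
then travel cm [-0.34  0.41  8.87] n 3
```

```bash

python3 -m pendant '[{"delta_rot":[0,0,0],"travel":[-0.1,0.4,2.5],"fingers":75},{"delta_rot":[0,0,0],"travel":[0,0,2.5],"fingers":75},{"delta_rot":[0,0,0],"travel":[0,0,2],"fingers":75},{"delta_rot":[0,0,0],"travel":[0,0,1.7],"fingers":75},{"delta_rot":[0,0,0],"travel":[0,0,0],"fingers":75}]' 
python3 -m pendant '[{"delta_rot":[0,0,0],"travel":[0,0,0],"fingers":20},{"delta_rot":[0,0,0],"travel":[0,0,0],"fingers":20},{"delta_rot":[0,0,0],"travel":[0,0,0],"fingers":20},{"delta_rot":[0,0,0],"travel":[0,0,0],"fingers":20},{"delta_rot":[0,0,0],"travel":[0,0,0],"fingers":20}]'
python3 -m pendant '[{"delta_rot":[0,0,0],"travel":[0,0,0],"fingers":20},{"delta_rot":[0,0,0],"travel":[0,0,0],"fingers":20},{"delta_rot":[0,0,0],"travel":[0,0,0],"fingers":20},{"delta_rot":[0,0,0],"travel":[0,0,0],"fingers":20},{"delta_rot":[0,0,0],"travel":[0,0,0],"fingers":20}]'

```

```text
t: 12.18
position: [0.4701, -0.389, 0.0127]
ee_rot: [0.992, 0.126, -0.0, -0.001]
ft_force: [-0.0, 0.3, 0.6]
opening: 0.0706
t: 12.6
position: [0.4701, -0.3905, 0.0147]
ee_rot: [0.992, 0.125, 0.001, 0.0]
ft_force: [-2.0, 3.6, 3.0]
opening: 0.0406
t: 13.02
position: [0.4701, -0.3903, 0.0146]
ee_rot: [0.992, 0.125, 0.001, -0.0]
ft_force: [-0.0, 1.9, 7.4]
opening: 0.0399
```

```bash

python3 -m pendant '[{"delta_rot":[0,0,0],"travel":[0,0,-1],"fingers":20},{"delta_rot":[0,0,0],"travel":[0,0,-3],"fingers":20},{"delta_rot":[0,0,0],"travel":[0,0,-4],"fingers":20},{"delta_rot":[0,0,0],"travel":[0,0,-4],"fingers":20},{"delta_rot":[0,0,0],"travel":[0,0,-4],"fingers":20}]' 
python3 -m pendant '[{"delta_rot":[0,0,0.06],"travel":[0,0,-2],"fingers":20},{"delta_rot":[0,0,0.06],"travel":[0,0,0],"fingers":20},{"delta_rot":[0,0,0.06],"travel":[0,0,0],"fingers":20}]'
python3 -c "
from h import *
snap('top','t2',(165,110,345,270),4)
plan([.51,.14,.2],Rdown(-85.7))"

```

```text
t: 13.43
position: [0.4684, -0.3898, 0.1747]
ee_rot: [0.992, 0.125, -0.001, -0.001]
ft_force: [2.3, 0.0, -4.9]
opening: 0.0395
t: 13.68
position: [0.4697, -0.3908, 0.1954]
ee_rot: [0.999, 0.034, 0.001, 0.001]
ft_force: [0.0, 0.7, -7.0]
opening: 0.0398
t 13.73 pos [ 0.4693 -0.3899  0.1941] f [ 0.4  0.7 -6.5] open 0.0397 q7 -0.38
turn rad [-0.001  0.    -0.01 ] n 1
then travel cm [  8.04 -52.54  -0.59] n 14
```

View pics/t2.png

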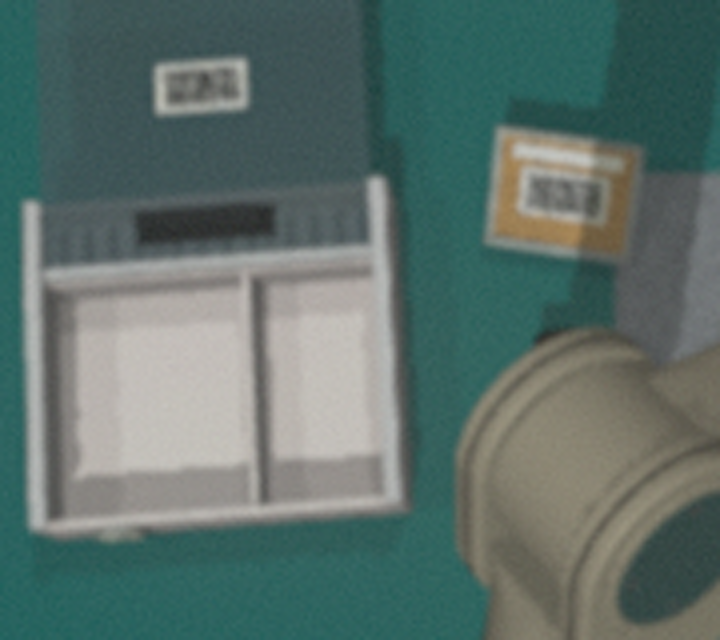

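```bash

python3 -c "
from h import *
d=load('t2')
u=np.array([.9972,.075]);v=np.array([-.075,.9972]);C=.553*u+.2045*v
def B(n,x,y,z):
  w=px2w(d,165+(x+.5)/4-.5,110+(y+.5)/4-.5,z)[:2]; print(n,np.round(w,4),'box',np.round([(w-C)@u,(w-C)@v],4))
B('Lg front out',30,531,.075);B('Lg rear out',23,203,.075);B('Lg rear in',39,203,.075)
B('Rg front in',388,498,.075);B('Rg rear out',386,178,.075);B('Rg rear in',368,180,.075);B('Rg fr out',405,505,.075)
B('div front',259,503,.056);B('div rear',249,277,.056)
B('front wall top outer mid',215,523,.062);B('bayL floor inner rear corner',75,290,.006)
B('label',201,86,.068);B('lab l',155,91,.068);B('lab r',247,82,.068);B('card',564,193,.039);B('card l',523,190,.039);B('card r',605,197,.039)
"

```

```text
Lg front out [0.3948 0.3816] box [-0.1308  0.1464]
Lg rear out [0.6573 0.4013] box [0.1325 0.1464]
Lg rear in [0.6572 0.3885] box [0.1315 0.1336]
Rg front in [0.4198 0.1045] box [-0.1266 -0.1317]
Rg rear out [0.6771 0.1118] box [ 0.1306 -0.1438]
Rg rear in [0.6755 0.1261] box [ 0.13   -0.1294]
Rg fr out [0.4143 0.0912] box [-0.1331 -0.1446]
div front [0.4183 0.2086] box [-0.1202 -0.0279]
div rear [0.6006 0.2227] box [ 0.0626 -0.0274]
front wall top outer mid [0.402  0.2413] box [-0.1341  0.006 ]
bayL floor inner rear corner [0.6016 0.3772] box [0.0752 0.1265]
label [0.7567 0.2645] box [0.2214 0.0025]
lab l [0.7526 0.3017] box [0.2201 0.0399]
lab r [0.76   0.2273] box [ 0.2219 -0.0348]
card [ 0.6742 -0.0289] box [ 0.1172 -0.2839]
card l [0.6769 0.0047] box [ 0.1223 -0.2506]
card r [ 0.6708 -0.0624] box [ 0.1112 -0.317 ]
```

```bash

python3 -m pendant '[{"delta_rot":[0,0,-0.01],"travel":[0.2,-2,0],"fingers":20},{"delta_rot":[0,0,0],"travel":[0.45,-3.8,0],"fingers":20},{"delta_rot":[0,0,0],"travel":[0.45,-3.8,0],"fingers":20},{"delta_rot":[0,0,0],"travel":[0.45,-3.8,0],"fingers":20},{"delta_rot":[0,0,0],"travel":[0.45,-3.8,0],"fingers":20}]' 
python3 -m pendant '[{"delta_rot":[0,0,0],"travel":[0.45,-3.8,0],"fingers":20},{"delta_rot":[0,0,0],"travel":[0.45,-3.8,0],"fingers":20},{"delta_rot":[0,0,0],"travel":[0.45,-3.8,0],"fingers":20},{"delta_rot":[0,0,0],"travel":[0.45,-3.8,0],"fingers":20},{"delta_rot":[0,0,0],"travel":[0.45,-3.8,0],"fingers":20}]' 
python3 -m pendant '[{"delta_rot":[0,0,0],"travel":[0.45,-3.8,0],"fingers":20},{"delta_rot":[0,0,0],"travel":[0.45,-3.8,0],"fingers":20},{"delta_rot":[0,0,0],"travel":[0.45,-3.8,0],"fingers":20},{"delta_rot":[0,0,0],"travel":[0.45,-3.8,0],"fingers":20},{"delta_rot":[0,0,0],"travel":[0.45,-3.8,0],"fingers":20}]' 
python3 -m pendant '[{"delta_rot":[0,0,0],"travel":[0.45,-3.8,0],"fingers":20},{"delta_rot":[0,0,0],"travel":[0.45,-3.8,0],"fingers":20},{"delta_rot":[0,0,0],"travel":[0.45,-3.8,0],"fingers":20},{"delta_rot":[0,0,0],"travel":[0.3,-2,0],"fingers":20},{"delta_rot":[0,0,0],"travel":[0,0,0],"fingers":20}]' 
python3 -m pendant '[{"delta_rot":[0,0,0],"travel":[0,0,0],"fingers":20},{"delta_rot":[0,0,0],"travel":[0,0,0],"fingers":20}]'
python3 -c "
from h import *
plan([.499,.340,.09],Rdown(-85.7))"

```

```text
t: 14.15
position: [0.4747, -0.2154, 0.193]
ee_rot: [0.999, 0.041, -0.001, -0.001]
ft_force: [1.0, 0.1, -5.8]
opening: 0.0397
t: 14.57
position: [0.4818, -0.0244, 0.1934]
ee_rot: [0.999, 0.041, -0.001, -0.0]
ft_force: [-0.6, -0.4, -6.1]
opening: 0.0402
t: 14.98
position: [0.4889, 0.1667, 0.1933]
ee_rot: [0.999, 0.041, -0.001, 0.0]
ft_force: [1.3, 0.8, -6.3]
opening: 0.0401
t: 15.4
position: [0.4937, 0.3071, 0.1921]
ee_rot: [0.999, 0.046, -0.001, -0.001]
ft_force: [0.2, 0.8, -5.8]
opening: 0.0397
t: 15.57
position: [0.4951, 0.2983, 0.1931]
ee_rot: [0.999, 0.04, -0.001, 0.001]
ft_force: [0.0, -0.1, -6.3]
opening: 0.0399
t 15.57 pos [0.4951 0.2983 0.1931] f [ 0.  -0.1 -6.3] open 0.0399 q7 -1.52
turn rad [0.002 0.001 0.005] n 1
then travel cm [ 0.7  -4.13 10.31] n 3
```

```bash

python3 -m pendant '[{"delta_rot":[0,0,0.005],"travel":[0.4,-2,1],"fingers":20},{"delta_rot":[0,0,0],"travel":[0.3,-2.1,2],"fingers":20},{"delta_rot":[0,0,0],"travel":[0,0,3],"fingers":20},{"delta_rot":[0,0,0],"travel":[0,0,2.5],"fingers":20},{"delta_rot":[0,0,0],"travel":[0,0,1.5],"fingers":20}]' 
python3 -m pendant '[{"delta_rot":[0,0,0],"travel":[0,0,0],"fingers":20},{"delta_rot":[0,0,0],"travel":[0,0,0],"fingers":20}]'
python3 -c "
from h import *
plan([.499,.340,.0206],Rdown(-85.7))"

```

```text
t: 15.98
position: [0.4978, 0.339, 0.0909]
ee_rot: [0.999, 0.037, -0.002, 0.001]
ft_force: [-0.0, -0.7, -5.4]
opening: 0.0399
t: 16.15
position: [0.4995, 0.3393, 0.0934]
ee_rot: [0.999, 0.037, -0.001, 0.001]
ft_force: [0.5, -0.5, -5.7]
opening: 0.0395
t 16.15 pos [0.4995 0.3393 0.0934] f [ 0.5 -0.5 -5.7] open 0.0395 q7 -1.49
turn rad [ 0.002  0.001 -0.001] n 1
then travel cm [-0.05 -0.07  7.28] n 2
```

```bash

python3 -m pendant '[{"delta_rot":[0,0,0],"travel":[0,0,2],"fingers":20},{"delta_rot":[0,0,0],"travel":[0,0,2],"fingers":20},{"delta_rot":[0,0,0],"travel":[0,0,1.5],"fingers":20},{"delta_rot":[0,0,0],"travel":[0,0,0.8],"fingers":20},{"delta_rot":[0,0,0],"travel":[0,0,0.4],"fingers":20}]' 
python3 -m pendant '[{"delta_rot":[0,0,0],"travel":[0,0,0.2],"fingers":20},{"delta_rot":[0,0,0],"travel":[0,0,0.2],"fingers":20},{"delta_rot":[0,0,0],"travel":[0,0,0.1],"fingers":20},{"delta_rot":[0,0,0],"travel":[0,0,0],"fingers":20}]'

```

```text
t: 16.57
position: [0.5001, 0.3409, 0.0271]
ee_rot: [0.999, 0.038, 0.0, -0.0]
ft_force: [0.3, -0.1, -6.3]
opening: 0.0399
t: 16.9
position: [0.4999, 0.3414, 0.0223]
ee_rot: [0.999, 0.038, 0.0, -0.0]
ft_force: [-0.3, 1.1, -5.1]
opening: 0.0398
```

```bash

python3 -m pendant '[{"delta_rot":[0,0,0],"travel":[0,0,0.1],"fingers":20},{"delta_rot":[0,0,0],"travel":[0,0,0.1],"fingers":20},{"delta_rot":[0,0,0],"travel":[0,0,0],"fingers":20}]' 
python3 -m pendant '[{"delta_rot":[0,0,0],"travel":[0,0,0],"fingers":48},{"delta_rot":[0,0,0],"travel":[0,0,0],"fingers":52},{"delta_rot":[0,0,0],"travel":[0,0,0],"fingers":54},{"delta_rot":[0,0,0],"travel":[0,0,0],"fingers":54},{"delta_rot":[0,0,0],"travel":[0,0,0],"fingers":54}]'

```

```text
t: 17.15
position: [0.4999, 0.3415, 0.0207]
ee_rot: [0.999, 0.038, 0.0, -0.0]
ft_force: [-2.0, 0.1, 2.8]
opening: 0.0402
t: 17.57
position: [0.4996, 0.3413, 0.0197]
ee_rot: [0.999, 0.038, 0.0, -0.0]
ft_force: [0.5, 0.6, -0.1]
opening: 0.0508
```

```bash

python3 -m pendant '[{"delta_rot":[0,0,0],"travel":[0,0,-1.5],"fingers":54},{"delta_rot":[0,0,0],"travel":[0,0,-3],"fingers":54},{"delta_rot":[0,0,0],"travel":[0,0,-4],"fingers":54},{"delta_rot":[0,0,0],"travel":[0,0,-4],"fingers":75},{"delta_rot":[0,0,0.1],"travel":[0,0,-4],"fingers":75}]' 
python3 -m pendant '[{"delta_rot":[0,0,0.1],"travel":[0,0,-0.5],"fingers":75},{"delta_rot":[0,0,0.09],"travel":[0,0,0],"fingers":75},{"delta_rot":[0,0,0],"travel":[0.4,2,0],"fingers":75},{"delta_rot":[0,0,0],"travel":[0.7,3.8,0],"fingers":75},{"delta_rot":[0,0,0],"travel":[0.7,3.8,0],"fingers":75}]' 
python3 -m pendant '[{"delta_rot":[0,0,0],"travel":[0.7,3.8,0],"fingers":75},{"delta_rot":[0,0,0],"travel":[0.7,3.8,0],"fingers":75},{"delta_rot":[0,0,0],"travel":[0.7,3.8,0],"fingers":75},{"delta_rot":[0,0,0],"travel":[0.7,3.8,0],"fingers":75},{"delta_rot":[0,0,0],"travel":[0.7,3.8,0],"fingers":75}]' 
python3 -c "
from h import *
locate(); plan([.484,-.1635,.1],Rdown(-102.3))"

```

```text
t: 17.98
position: [0.4993, 0.3408, 0.1864]
ee_rot: [1.0, -0.013, -0.0, 0.0]
ft_force: [1.5, 0.7, 0.3]
opening: 0.0607
t: 18.4
position: [0.4963, 0.2437, 0.1893]
ee_rot: [0.994, -0.105, 0.0, 0.0]
ft_force: [0.1, -1.0, -0.5]
opening: 0.0707
t: 18.82
position: [0.4901, 0.0488, 0.1898]
ee_rot: [0.994, -0.107, 0.0, -0.0]
ft_force: [0.7, 0.1, -0.1]
opening: 0.0702
area 726 px [305.7 158.3] rect [34.5 27.2] xy [ 0.6727 -0.029 ] yaw 79.2
area 542 px [346.9 216.4] rect [11.7 48.8] xy [ 0.4801 -0.1621] yaw -12.2
area 179 px [383.8 220.3] rect [15. 14.] xy [ 0.4692 -0.2814] yaw -19.2
area 161 px [379.9 249. ] rect [ 6.6 25.7] xy [ 0.3769 -0.267 ] yaw -16.1
t 18.87 pos [0.4899 0.0391 0.191 ] f [-1.4 -7.2  0.3] open 0.0704 q7 -1.3
turn rad [ 0.005 -0.004 -0.011] n 1
then travel cm [ 3.74 19.92  9.1 ] n 6
```

```bash

python3 -m pendant '[{"delta_rot":[0,0,-0.01],"travel":[0.7,3.8,0],"fingers":75},{"delta_rot":[0,0,0],"travel":[0.7,3.8,0],"fingers":75},{"delta_rot":[0,0,0],"travel":[0.7,3.8,0],"fingers":75},{"delta_rot":[0,0,0],"travel":[0.7,3.8,0],"fingers":75},{"delta_rot":[0,0,0],"travel":[0.6,2.8,0],"fingers":75}]' 
python3 -m pendant '[{"delta_rot":[0,0,0],"travel":[0.2,1,3],"fingers":75},{"delta_rot":[0,0,0],"travel":[0,0,3],"fingers":75},{"delta_rot":[0,0,0],"travel":[0,0,3],"fingers":75},{"delta_rot":[0,0,0],"travel":[0,0,0],"fingers":75},{"delta_rot":[0,0,0],"travel":[0,0,0],"fingers":75}]' 
python3 -c "
from h import *
plan([.4835,-.1635,.0125],Rdown(-102.3))"

```

```text
t: 19.28
position: [0.4863, -0.1361, 0.1901]
ee_rot: [0.995, -0.103, 0.0, 0.001]
ft_force: [0.5, 0.7, -0.1]
opening: 0.0707
t: 19.7
position: [0.4859, -0.1428, 0.0991]
ee_rot: [0.995, -0.102, -0.001, -0.0]
ft_force: [0.6, -0.7, -0.1]
opening: 0.0702
t 19.7 pos [ 0.4859 -0.1428  0.0991] f [ 0.6 -0.7 -0.1] open 0.0702 q7 -0.82
turn rad [0.    0.003 0.01 ] n 1
then travel cm [0.21 2.07 8.66] n 3
```

```bash

python3 -m pendant '[{"delta_rot":[0,0,0.008],"travel":[0.2,2.1,0],"fingers":75},{"delta_rot":[0,0,0],"travel":[0,0,0],"fingers":75},{"delta_rot":[0,0,0],"travel":[0,0,2],"fingers":75},{"delta_rot":[0,0,0],"travel":[0,0,2],"fingers":75},{"delta_rot":[0,0,0],"travel":[0,0,2],"fingers":75}]' 
python3 -m pendant '[{"delta_rot":[0,0,0],"travel":[0,0,1.5],"fingers":75},{"delta_rot":[0,0,0],"travel":[0,0,0.9],"fingers":75},{"delta_rot":[0,0,0],"travel":[0,0,0],"fingers":75},{"delta_rot":[0,0,0],"travel":[0,0,0],"fingers":20},{"delta_rot":[0,0,0],"travel":[0,0,0],"fingers":20}]'
python3 -m pendant '[{"delta_rot":[0,0,0],"travel":[0,0,0],"fingers":20},{"delta_rot":[0,0,0],"travel":[0,0,0],"fingers":20},{"delta_rot":[0,0,0],"travel":[0,0,0],"fingers":20},{"delta_rot":[0,0,0],"travel":[0,0,0],"fingers":20},{"delta_rot":[0,0,0],"travel":[0,0,0],"fingers":20}]'

```

```text
t: 20.12
position: [0.4864, -0.1636, 0.0409]
ee_rot: [0.994, -0.106, 0.002, 0.0]
ft_force: [0.6, 1.1, 0.1]
opening: 0.0703
t: 20.53
position: [0.4854, -0.1641, 0.0168]
ee_rot: [0.994, -0.106, 0.001, 0.0]
ft_force: [0.8, -0.6, 0.3]
opening: 0.0605
t: 20.95
position: [0.4849, -0.1638, 0.0162]
ee_rot: [0.994, -0.106, 0.0, -0.0]
ft_force: [-0.4, 1.2, 5.5]
opening: 0.0399
```

```bash

python3 -m pendant '[{"delta_rot":[0,0,0],"travel":[0,0,-1],"fingers":20},{"delta_rot":[0,0,0],"travel":[0,0,-3],"fingers":20},{"delta_rot":[0,0,0],"travel":[0,0,-4],"fingers":20},{"delta_rot":[0,0,0],"travel":[0,0,-4],"fingers":20},{"delta_rot":[0,0,0],"travel":[0,0,-4],"fingers":20}]' 
python3 -m pendant '[{"delta_rot":[0,0,-0.1],"travel":[0,0,-2],"fingers":20},{"delta_rot":[0,0,-0.1],"travel":[0,0,0],"fingers":20},{"delta_rot":[0,0,-0.09],"travel":[0,0,0],"fingers":20},{"delta_rot":[0,0,0],"travel":[0,0,0],"fingers":20}]'
python3 -c "
from h import *
plan([.505,.2597,.195],Rdown(-85.7))"

```

```text
t: 21.37
position: [0.4829, -0.1636, 0.1769]
ee_rot: [0.994, -0.106, -0.001, 0.0]
ft_force: [1.4, 0.6, -4.6]
opening: 0.0395
t: 21.7
position: [0.4838, -0.1633, 0.1961]
ee_rot: [0.999, 0.04, -0.0, -0.0]
ft_force: [-0.1, -0.8, -4.9]
opening: 0.0396
t 21.7 pos [ 0.4838 -0.1633  0.1961] f [-0.1 -0.8 -4.9] open 0.0396 q7 -0.69
turn rad [-0.001  0.     0.005] n 1
then travel cm [  5.28 -42.02   0.11] n 11
```

```bash

python3 -m pendant '[{"delta_rot":[0,0,0.005],"travel":[0.2,-2,0],"fingers":20},{"delta_rot":[0,0,0],"travel":[0.4,-3.5,0],"fingers":20},{"delta_rot":[0,0,0],"travel":[0.4,-3.5,0],"fingers":20},{"delta_rot":[0,0,0],"travel":[0.4,-3.5,0],"fingers":20},{"delta_rot":[0,0,0],"travel":[0.4,-3.5,0],"fingers":20}]' 
python3 -m pendant '[{"delta_rot":[0,0,0],"travel":[0.4,-3.5,0],"fingers":20},{"delta_rot":[0,0,0],"travel":[0.5,-3.5,0],"fingers":20},{"delta_rot":[0,0,0],"travel":[0.5,-3.5,0],"fingers":20},{"delta_rot":[0,0,0],"travel":[0.5,-3.5,0],"fingers":20},{"delta_rot":[0,0,0],"travel":[0.5,-3.5,0],"fingers":20}]' 
python3 -m pendant '[{"delta_rot":[0,0,0],"travel":[0.5,-3.5,0],"fingers":20},{"delta_rot":[0,0,0],"travel":[0.5,-3.5,0],"fingers":20},{"delta_rot":[0,0,0],"travel":[0.1,-1.5,0],"fingers":20},{"delta_rot":[0,0,0],"travel":[0,0,0],"fingers":20},{"delta_rot":[0,0,0],"travel":[0,0,0],"fingers":20}]' 
python3 -c "
from h import *
plan([.505,.2597,.095],Rdown(-85.7))"

```

```text
t: 22.12
position: [0.4895, -0.0015, 0.1951]
ee_rot: [0.999, 0.034, -0.001, 0.0]
ft_force: [0.6, 0.8, -6.0]
opening: 0.0396
t: 22.53
position: [0.5008, 0.1748, 0.1951]
ee_rot: [0.999, 0.035, -0.001, 0.0]
ft_force: [1.4, 0.2, -5.3]
opening: 0.0401
t: 22.95
position: [0.5056, 0.2592, 0.1946]
ee_rot: [0.999, 0.037, -0.001, 0.001]
ft_force: [-0.4, -1.3, -5.8]
opening: 0.0399
t 22.95 pos [0.5056 0.2592 0.1946] f [-0.4 -1.3 -5.8] open 0.0399 q7 -1.47
turn rad [ 0.002  0.002 -0.002] n 1
then travel cm [-0.06 -0.06  9.96] n 3
```

```bash

python3 -m pendant '[{"delta_rot":[0,0,0],"travel":[0,0,3],"fingers":20},{"delta_rot":[0,0,0],"travel":[0,0,3],"fingers":20},{"delta_rot":[0,0,0],"travel":[0,0,2.5],"fingers":20},{"delta_rot":[0,0,0],"travel":[0,0,1.5],"fingers":20},{"delta_rot":[0,0,0],"travel":[0,0,0],"fingers":20}]' 
python3 -m pendant '[{"delta_rot":[0,0,0],"travel":[0,0,2],"fingers":20},{"delta_rot":[0,0,0],"travel":[0,0,2],"fingers":20},{"delta_rot":[0,0,0],"travel":[0,0,1.5],"fingers":20},{"delta_rot":[0,0,0],"travel":[0,0,0.8],"fingers":20},{"delta_rot":[0,0,0],"travel":[0,0,0.4],"fingers":20}]' 
python3 -m pendant '[{"delta_rot":[0,0,0],"travel":[0,0,0.2],"fingers":20},{"delta_rot":[0,0,0],"travel":[0,0,0.1],"fingers":20},{"delta_rot":[0,0,0],"travel":[0,0,0],"fingers":20}]'

```

```text
t: 23.37
position: [0.5041, 0.2558, 0.0925]
ee_rot: [0.999, 0.034, -0.003, 0.002]
ft_force: [-0.7, -0.5, -5.7]
opening: 0.0394
t: 23.78
position: [0.5115, 0.2575, 0.0338]
ee_rot: [0.999, 0.034, 0.004, -0.001]
ft_force: [-4.9, -2.4, 41.3]
opening: 0.0401
t: 24.03
position: [0.5121, 0.2576, 0.0327]
ee_rot: [0.999, 0.034, 0.005, -0.002]
ft_force: [-4.8, -2.7, 35.3]
opening: 0.0396
```

```bash

python3 -m pendant '[{"delta_rot":[0,0,0],"travel":[0,0,-1],"fingers":20},{"delta_rot":[0,0,0],"travel":[0,0,-2],"fingers":20},{"delta_rot":[0,0,0],"travel":[0,0,-3],"fingers":20},{"delta_rot":[0,0,0],"travel":[0,0,-2],"fingers":20},{"delta_rot":[0,0,0],"travel":[0,0,0],"fingers":20}]' 
python3 -c "
from h import *
plan([.505,.2597,.095],Rdown(-85.7))
snap('top','t3',(165,110,345,270));snap('scene','s3',(320,80,520,230))
a=cv2.imread('pics/t3.png');b=cv2.imread('pics/s3.png')
a=cv2.resize(a,(400,356),interpolation=2);b=cv2.resize(b,(475,356),interpolation=2)[:,:400];cv2.imwrite('pics/m3.png',cv2.hconcat([a,b]))"

```

```text
t: 24.45
position: [0.51, 0.2585, 0.1104]
ee_rot: [0.999, 0.035, 0.004, -0.001]
ft_force: [0.5, 0.2, -4.9]
opening: 0.0402
t 24.45 pos [0.51   0.2585 0.1104] f [ 0.5  0.2 -4.9] open 0.0402 q7 -1.37
turn rad [-0.002 -0.008 -0.005] n 1
then travel cm [-0.49 -0.16  1.54] n 1
```

View pics/m3.png

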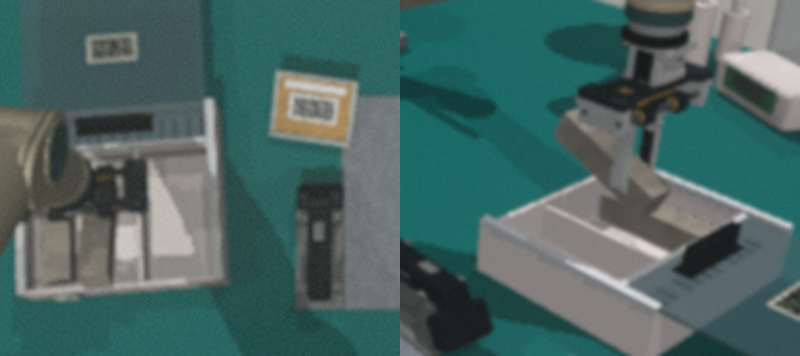

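```bash

python3 -c "
from h import *
d=load('s3')
R0=Ro.from_euler('z',4.3,degrees=True)
g=np.array([.51,.2585,.1294])
for th in (0,10,20,30,40):
  R=(R0*Ro.from_euler('y',th,degrees=True)).as_matrix()
  for off in (0,):
    c=g+R@np.array([off,0,-.015]); o=[]
    for sx,sy,sz in ((-1,-1,1),(-1,1,1),(-1,-1,-1),(1,-1,1),(1,1,1),(1,-1,-1),(1,1,-1)):
      p=w2px(d,c+R@np.array([.08*sx,.02*sy,.02*sz])); o.append(((p-[320,80])*2.375+[400,0]).round().astype(int).tolist())
    print(th,o)
"

```

```text
0 [[572, 151], [592, 143], [569, 180], [679, 196], [698, 186], [673, 226], [692, 216]]
10 [[575, 142], [595, 133], [567, 168], [677, 206], [696, 196], [666, 233], [685, 223]]
20 [[579, 133], [599, 125], [567, 157], [673, 216], [692, 206], [658, 239], [677, 229]]
30 [[584, 125], [604, 117], [568, 146], [667, 224], [686, 214], [649, 242], [668, 232]]
40 [[591, 119], [611, 111], [572, 136], [660, 230], [680, 220], [639, 244], [658, 234]]
```

```bash

python3 -m pendant '[{"delta_rot":[0,0,0],"travel":[0,0,-2],"fingers":20},{"delta_rot":[0,0,0],"travel":[0,0,-3],"fingers":20},{"delta_rot":[0,0,0],"travel":[0,0,-3],"fingers":20},{"delta_rot":[0,0,0],"travel":[0,0,0],"fingers":20},{"delta_rot":[0,0,0],"travel":[0,0,0],"fingers":20}]' 
python3 -c "
from h import *
plan()
snap('scene','s4',(360,50,480,200),4)"

```

```text
t: 24.97
position: [0.5067, 0.2589, 0.1852]
ee_rot: [0.999, 0.036, 0.0, -0.0]
ft_force: [0.1, 0.9, -6.5]
opening: 0.0398
t 24.97 pos [0.5067 0.2589 0.1852] f [ 0.1  0.9 -6.5] open 0.0398 q7 -1.45
turn rad [0. 0. 0.] n 0
```

View pics/s4.png

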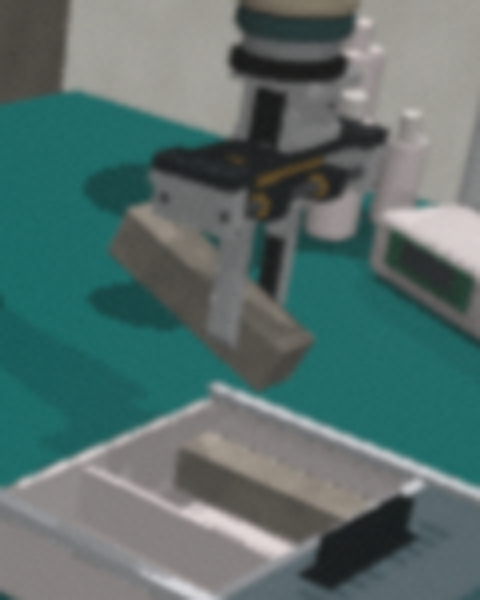

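```bash

python3 -c "
from h import *
from scipy.optimize import least_squares
d=load('s4')
R0=Ro.from_euler('z',4.3,degrees=True)
g=np.array([.5067,.2589,.2042])
ob={(-1,-1,-1):(110,247),(-1,-1,1):(135,207),(1,-1,-1):(262,390),(1,1,1):(313,340)}
def pr(p,k):
  R=(R0*Ro.from_euler('y',p[0])).as_matrix()
  return (w2px(d,g+R@(np.array([p[1],0,p[2]])+np.array(k)*[.08,.02,.02]))-[360,50])*4
f=lambda p:np.concatenate([pr(p,k)-v for k,v in ob.items()])
r=least_squares(f,[.4,0,-.015],x_scale=[.1,.01,.01]);print(np.degrees(r.x[0]),r.x[1:],r.fun.round(1))
for k in ob: print(k,(g+(R0*Ro.from_euler('y',r.x[0])).as_matrix()@(np.array([r.x[1],0,r.x[2]])+np.array(k)*[.08,.02,.02])).round(3))
print('p2 corner', [px2w(d,360+u/4,50+v/4,.046).round(4) for u,v in((180,447),(207,432))])
"

```

```text
24.20481277697924 [-0.02927777 -0.00705838] [-1.4  0.1 -3.4 -2.5 -3.7  4.1  7.3 -1.4]
(-1, -1, -1) [0.398 0.231 0.224]
(-1, -1, 1) [0.414 0.232 0.261]
(1, -1, -1) [0.543 0.242 0.159]
(1, 1, 1) [0.557 0.283 0.195]
p2 corner [array([0.4239, 0.3134, 0.046 ]), array([0.4181, 0.3523, 0.046 ])]
```

```bash

python3 -m pendant '[{"delta_rot":[0,0.1,0],"travel":[0,0,0],"fingers":20},{"delta_rot":[0,0.11,0],"travel":[0,0,0],"fingers":20},{"delta_rot":[0,0.11,0],"travel":[0,0,0],"fingers":20},{"delta_rot":[0,0.1,0],"travel":[0,0,0],"fingers":20},{"delta_rot":[0,0,0],"travel":[0,0,0],"fingers":20}]' 
python3 -m pendant '[{"delta_rot":[0,0,0],"travel":[0,0,0],"fingers":20},{"delta_rot":[0,0,0],"travel":[0,0,0],"fingers":20}]'
python3 -c "
from h import *
plan(); print(Ro.from_quat(st()['ee_rot']).as_matrix().round(3))
snap('scene','s5',(360,60,480,180),5)"

```

```text
t: 25.43
position: [0.4975, 0.2565, 0.18]
ee_rot: [0.979, 0.037, 0.202, -0.005]
ft_force: [-3.6, -0.4, -6.0]
opening: 0.0395
t: 25.6
position: [0.5073, 0.2594, 0.1852]
ee_rot: [0.978, 0.036, 0.207, -0.007]
ft_force: [1.2, 0.5, -4.7]
opening: 0.0395
t 25.6 pos [0.5073 0.2594 0.1852] f [ 1.2  0.5 -4.7] open 0.0395 q7 -1.4
turn rad [0. 0. 0.] n 0
[[ 0.912  0.073  0.405]
 [ 0.067 -0.997  0.029]
 [ 0.406  0.    -0.914]]
```

View pics/s5.png

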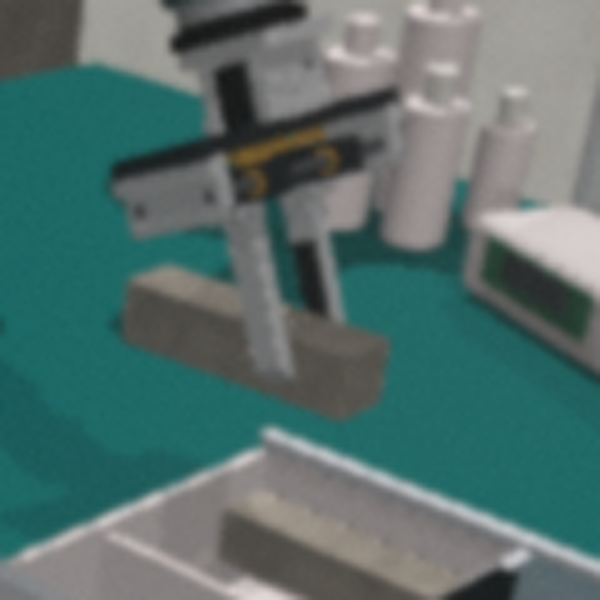

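```bash

python3 -c "
from h import *
from scipy.optimize import least_squares
d=load('s5')
R0=Ro.from_euler('z',4.3,degrees=True)
g=np.array([.4996,.2588,.2026])
ob={(-1,-1,-1):(122,338),(-1,-1,1):(127,282),(-1,1,1):(170,266),(1,-1,-1):(340,418),(1,1,1):(388,342),(1,1,-1):(382,398)}
def pr(p,k):
  R=(R0*Ro.from_euler('y',p[0])).as_matrix()
  return (w2px(d,g+R@(np.array([p[1],p[3],p[2]])+np.array(k)*[.08,.02,.02]))-[360,60])*5
f=lambda p:np.concatenate([pr(p,k)-v for k,v in ob.items()])
r=least_squares(f,[.0,0,-.015,0],x_scale=[.1,.01,.01,.01]);print(np.degrees(r.x[0]),r.x[1:],r.fun.round(1))
R=(R0*Ro.from_euler('y',r.x[0])).as_matrix(); c=g+R@r.x[[1,3,2]]; print('centre',c.round(4),'TCP-c',np.array([.5073,.2594,.1852])-c)
"

```

```text
-1.3787068548776482 [-0.04602939 -0.02017287  0.02311777] [ 0.9  3.7  1.5 -2.3  0.6 -0.8 -1.8  1.8  1.9 -5.8 -2.9  3.5]
centre [0.4525 0.2784 0.1813] TCP-c [ 0.05483587 -0.01903886  0.00387453]
```

```bash

python3 -c "
from h import *
from scipy.optimize import least_squares
d=load('s5')
R0=Ro.from_euler('z',4.3,degrees=True)
g=np.array([.4996,.2588,.2026])
ob={(-1,-1,-1):(122,338),(-1,-1,1):(127,282),(-1,1,1):(170,266),(1,-1,-1):(340,418),(1,1,1):(388,342),(1,1,-1):(382,398)}
# also finger tip check: project TCP
print('tcp px',(w2px(d,[.5073,.2594,.1852])-[360,60])*5)
def pr(p,k):
  R=(R0*Ro.from_euler('y',p[0])).as_matrix()
  return (w2px(d,g+R@(np.array([p[1],0,p[2]])+np.array(k)*[.08,.02,.02]))-[360,60])*5
f=lambda p:np.concatenate([pr(p,k)-v for k,v in ob.items()])
r=least_squares(f,[.0,0,-.015],x_scale=[.1,.01,.01]);print(np.degrees(r.x[0]),r.x[1:],r.fun.round(1))
R=(R0*Ro.from_euler('y',r.x[0])).as_matrix(); c=g+R@[r.x[1],0,r.x[2]]; print('centre',c.round(4),'TCP-c',np.array([.5073,.2594,.1852])-c)
"

```

```text
tcp px [301.61467988 370.50717989]
-1.6204623502524935 [-0.0302855  -0.00949398] [-2.7  4.4 -2.2 -3.2 -2.  -2.1  0.1  3.4  4.9 -6.5  0.1  4.6]
centre [0.4697 0.2566 0.1923] TCP-c [ 0.03762046  0.00284973 -0.00705338]
```

```bash

python3 -m pendant '[{"delta_rot":[0,-0.025,0],"travel":[1.0,-0.1,0.5],"fingers":20},{"delta_rot":[0,0,0],"travel":[1.1,-0.1,0.5],"fingers":20},{"delta_rot":[0,0,0],"travel":[1.1,0,0.4],"fingers":20},{"delta_rot":[0,0,0],"travel":[0,0,0],"fingers":20},{"delta_rot":[0,0,0],"travel":[0,0,0],"fingers":20}]' 
python3 -c "
from h import *
o=st();plan([.5426,.2625,.095]);plan([.5426,.2625,.023])"

```

```text
t: 26.07
position: [0.5429, 0.2629, 0.1854]
ee_rot: [0.98, 0.035, 0.196, -0.007]
ft_force: [0.3, 0.3, -5.8]
opening: 0.0397
t 26.07 pos [0.5429 0.2629 0.1854] f [ 0.3  0.3 -5.8] open 0.0397 q7 -1.39
turn rad [0. 0. 0.] n 0
then travel cm [-3.51  0.03  8.33] n 3
t 26.07 pos [0.5429 0.2629 0.1854] f [ 0.3  0.3 -5.8] open 0.0397 q7 -1.39
turn rad [0. 0. 0.] n 0
then travel cm [-6.28  0.03 14.98] n 5
```

Down in stages, watching the force.

```bash

python3 -m pendant '[{"delta_rot":[0,0,0],"travel":[-0.8,0,2],"fingers":20},{"delta_rot":[0,0,0],"travel":[-0.9,0,2.1],"fingers":20},{"delta_rot":[0,0,0],"travel":[-0.9,0,2.1],"fingers":20},{"delta_rot":[0,0,0],"travel":[-0.9,0,2.1],"fingers":20},{"delta_rot":[0,0,0],"travel":[0,0,0],"fingers":20}]' 
python3 -m pendant '[{"delta_rot":[0,0,0],"travel":[-0.4,0,1.0],"fingers":20},{"delta_rot":[0,0,0],"travel":[-0.4,0,1.0],"fingers":20},{"delta_rot":[0,0,0],"travel":[-0.4,0,1.0],"fingers":20},{"delta_rot":[0,0,0],"travel":[0,0,0],"fingers":20}]' 

```

```text
t: 26.48
position: [0.5417, 0.2668, 0.105]
ee_rot: [0.982, 0.037, 0.186, -0.002]
ft_force: [-0.4, 0.0, -5.9]
opening: 0.04
t: 26.82
position: [0.5487, 0.2728, 0.0852]
ee_rot: [0.983, 0.034, 0.18, 0.001]
ft_force: [0.2, 1.0, -5.5]
opening: 0.0399
```

```bash

python3 -c "
from h import *
o=st();print(o['q'].round(2), o['joint_efforts'].round(1));plan([.5426,.2625,.023])"

```

```text
[-1.03  0.74  0.62  2.08 -1.1   0.23 -1.05] [  0.7 -48.9  10.6 -11.   -0.2  -2.   -0.1]
t 26.82 pos [0.5487 0.2728 0.0852] f [ 0.2  1.  -5.5] open 0.0399 q7 -1.05
turn rad [0. 0. 0.] n 0
then travel cm [-2.84  0.9   5.59] n 2
```

```bash

python3 -m pendant '[{"delta_rot":[0,0,0],"travel":[1.0,0,-2.5],"fingers":20},{"delta_rot":[0,-0.1,0],"travel":[1.0,0,-2.5],"fingers":20},{"delta_rot":[0,-0.1,0],"travel":[0.8,0,-3],"fingers":20},{"delta_rot":[0,-0.1,0],"travel":[0,0,-4],"fingers":20},{"delta_rot":[0,-0.095,0],"travel":[0,0,-2],"fingers":20}]' 
python3 -m pendant '[{"delta_rot":[0,0,0],"travel":[0,0,0],"fingers":20},{"delta_rot":[0,0,0],"travel":[0,0,0],"fingers":20},{"delta_rot":[0,0,0],"travel":[0,0,0],"fingers":20}]' 
python3 -c "
from h import *
o=st();print(o['q'].round(2));plan([.52,.2597,.22],Rdown(-85.7))"

```

```text
t: 27.23
position: [0.5408, 0.2782, 0.2075]
ee_rot: [0.999, 0.036, 0.021, 0.0]
ft_force: [0.0, 1.4, -5.7]
opening: 0.0399
t: 27.48
position: [0.5397, 0.2778, 0.2021]
ee_rot: [0.999, 0.036, 0.021, -0.0]
ft_force: [-0.4, -0.1, -6.4]
opening: 0.0398
[-1.09  0.74  0.99  1.7  -0.7   1.04 -1.38]
t 27.48 pos [0.5397 0.2778 0.2021] f [-0.4 -0.1 -6.4] open 0.0398 q7 -1.38
turn rad [ 0.001 -0.042 -0.002] n 1
then travel cm [-2.1   1.66 -1.79] n 1
```

```bash

python3 -m pendant '[{"delta_rot":[0,-0.042,0],"travel":[-2,1.6,-2],"fingers":20},{"delta_rot":[0,0,-0.12],"travel":[0,0,0],"fingers":20},{"delta_rot":[0,0,-0.12],"travel":[0,0,0],"fingers":20},{"delta_rot":[0,0,-0.12],"travel":[0,0,0],"fingers":20},{"delta_rot":[0,0,-0.12],"travel":[0,0,0],"fingers":20}]' 
python3 -m pendant '[{"delta_rot":[0,0,-0.12],"travel":[0,0,0],"fingers":20},{"delta_rot":[0,0,-0.12],"travel":[0,0,0],"fingers":20},{"delta_rot":[0,0,-0.12],"travel":[0,0,0],"fingers":20},{"delta_rot":[0,0,-0.12],"travel":[0,0,0],"fingers":20},{"delta_rot":[0,0,-0.12],"travel":[0,0,0],"fingers":20}]' 
python3 -m pendant '[{"delta_rot":[0,0,-0.12],"travel":[0,0,0],"fingers":20},{"delta_rot":[0,0,-0.12],"travel":[0,0,0],"fingers":20},{"delta_rot":[0,0,-0.12],"travel":[0,0,0],"fingers":20},{"delta_rot":[0,0,-0.12],"travel":[0,0,0],"fingers":20},{"delta_rot":[0,0,-0.12],"travel":[0,0,0],"fingers":20}]' 
python3 -m pendant '[{"delta_rot":[0,0,-0.12],"travel":[0,0,0],"fingers":20},{"delta_rot":[0,0,-0.12],"travel":[0,0,0],"fingers":20},{"delta_rot":[0,0,-0.12],"travel":[0,0,0],"fingers":20},{"delta_rot":[0,0,-0.12],"travel":[0,0,0],"fingers":20},{"delta_rot":[0,0,-0.12],"travel":[0,0,0],"fingers":20}]' 
python3 -m pendant '[{"delta_rot":[0,0,-0.12],"travel":[0,0,0],"fingers":20},{"delta_rot":[0,0,-0.12],"travel":[0,0,0],"fingers":20},{"delta_rot":[0,0,-0.12],"travel":[0,0,0],"fingers":20},{"delta_rot":[0,0,-0.12],"travel":[0,0,0],"fingers":20},{"delta_rot":[0,0,-0.12],"travel":[0,0,0],"fingers":20}]' 
python3 -m pendant '[{"delta_rot":[0,0,-0.12],"travel":[0,0,0],"fingers":20},{"delta_rot":[0,0,-0.12],"travel":[0,0,0],"fingers":20},{"delta_rot":[0,0,0],"travel":[0,0,0],"fingers":20},{"delta_rot":[0,0,0],"travel":[0,0,0],"fingers":20}]' 
python3 -c "
from h import *
o=st();print(o['q'].round(2));plan([.471,.257,.2],Rdown(94.3))"

```

```text
t: 27.9
position: [0.519, 0.2608, 0.2208]
ee_rot: [0.961, 0.276, -0.001, 0.0]
ft_force: [0.1, -0.5, -5.5]
opening: 0.0402
t: 28.32
position: [0.5188, 0.2609, 0.2206]
ee_rot: [0.836, 0.548, -0.001, -0.0]
ft_force: [0.4, -0.4, -5.0]
opening: 0.0398
t: 28.73
position: [0.5186, 0.2609, 0.2206]
ee_rot: [0.637, 0.771, -0.001, -0.001]
ft_force: [0.0, 0.4, -4.5]
opening: 0.0395
t: 29.15
position: [0.5184, 0.2608, 0.2206]
ee_rot: [0.381, 0.925, -0.001, -0.001]
ft_force: [-0.3, 0.4, -5.4]
opening: 0.0394
t: 29.57
position: [0.5182, 0.2608, 0.2205]
ee_rot: [0.09, 0.996, -0.001, -0.002]
ft_force: [0.2, 0.3, -5.6]
opening: 0.0397
t: 29.9
position: [0.5191, 0.2605, 0.2213]
ee_rot: [-0.025, 1.0, -0.001, -0.001]
ft_force: [-0.4, -0.4, -5.0]
opening: 0.0399
[-0.6   0.51  0.13  1.7  -0.08  0.94  1.18]
t 29.9 pos [0.5191 0.2605 0.2213] f [-0.4 -0.4 -5. ] open 0.0399 q7 1.18
turn rad [-0.001 -0.003 -0.026] n 1
then travel cm [4.83 0.02 2.13] n 2
```

```bash

python3 -m pendant '[{"delta_rot":[0,0,-0.026],"travel":[2.5,0,0.8],"fingers":20},{"delta_rot":[0,0,0],"travel":[2.6,0,0.8],"fingers":20},{"delta_rot":[0,0.1,0],"travel":[0,0,0],"fingers":20},{"delta_rot":[0,0.1,0],"travel":[0,0,0],"fingers":20},{"delta_rot":[0,0.1,0],"travel":[0,0,0],"fingers":20}]' 
python3 -m pendant '[{"delta_rot":[0,0.09,0],"travel":[0,0,0],"fingers":20},{"delta_rot":[0,0,0],"travel":[0,0,0],"fingers":20},{"delta_rot":[0,0,0],"travel":[0,0,0],"fingers":20},{"delta_rot":[0,0,0],"travel":[0,0,0],"fingers":20}]' 
python3 -c "
from h import *
o=st();print(o['q'].round(2));plan([.4674,.2569,.09])
snap('scene','s6',(350,70,490,190),5)"

```

```text
t: 30.32
position: [0.4688, 0.2579, 0.2071]
ee_rot: [-0.038, 0.988, -0.006, -0.151]
ft_force: [0.6, 0.9, -5.5]
opening: 0.0397
t: 30.65
position: [0.4696, 0.2575, 0.2066]
ee_rot: [-0.038, 0.98, -0.008, -0.193]
ft_force: [-0.4, 0.2, -5.4]
opening: 0.0396
[-0.49  0.68  0.07  1.49 -0.18  1.34  1.29]
t 30.65 pos [0.4696 0.2575 0.2066] f [-0.4  0.2 -5.4] open 0.0396 q7 1.29
turn rad [0. 0. 0.] n 0
then travel cm [-4.21 -0.02 10.88] n 3
```

View pics/s6.png

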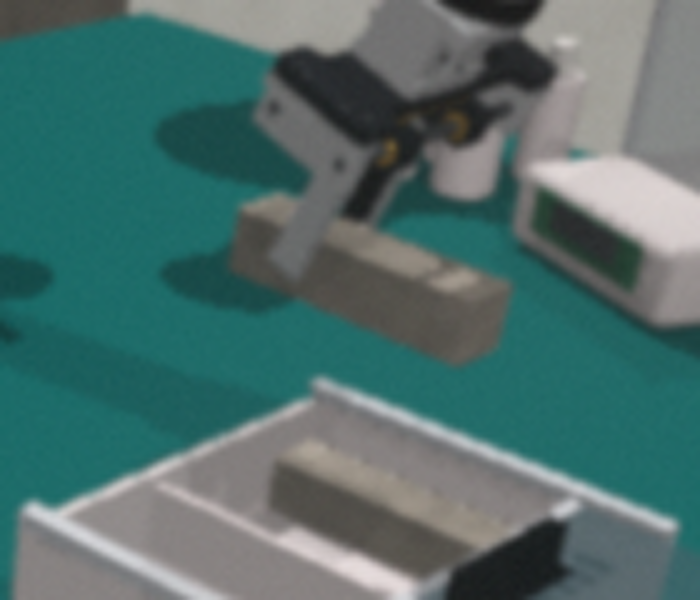

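```bash

python3 -c "
from h import *
from scipy.optimize import least_squares
d=load('s6'); o=st()
Rt=Ro.from_quat(o['ee_rot']).as_matrix(); T=np.array([.4696,.2575,.2066]); g=T-.019*Rt[:,2]
R0=Ro.from_euler('z',4.3,degrees=True)
ob={(-1,-1,-1):(230,270),(-1,-1,1):(239,210),(-1,1,1):(283,196),(1,-1,-1):(460,363),(1,1,1):(510,287),(1,1,-1):(500,345)}
def pr(p,k):
  R=(R0*Ro.from_euler('y',p[0])).as_matrix()
  return (w2px(d,g+R@(np.array([p[1],0,p[2]])+np.array(k)*[.08,.02,.02]))-[350,70])*5
f=lambda p:np.concatenate([pr(p,k)-v for k,v in ob.items()])
r=least_squares(f,[.0,0,-.015],x_scale=[.1,.01,.01]);print(np.degrees(r.x[0]),r.x[1:],r.fun.round(1))
R=(R0*Ro.from_euler('y',r.x[0])).as_matrix(); c=g+R@[r.x[1],0,r.x[2]]; print('centre',c.round(4),'TCP-c',(T-c).round(4))
T2=[.505,.2597,0]+(T-c); T2[2]=.026+(T-c)[2]; print('final TCP',T2)
plan([T2[0],T2[1],.2]);plan([T2[0],T2[1],T2[2]+.004])
"

```

```text
1.428648314552386 [ 0.03456972 -0.01068474] [-2.7  3.2 -2.1 -1.8 -2.7 -2.8 -1.3  4.9  6.5 -6.5  0.5  3.5]
centre [0.511  0.2606 0.2126] TCP-c [-0.0414 -0.0031 -0.006 ]
final TCP [0.46362719 0.25655093 0.01996036]
t 30.7 pos [0.4694 0.2577 0.2073] f [-0.1 -1.  -4.8] open 0.0396 q7 1.29
turn rad [0. 0. 0.] n 0
then travel cm [ 0.27 -0.07  0.9 ] n 1
t 30.7 pos [0.4694 0.2577 0.2073] f [-0.1 -1.  -4.8] open 0.0396 q7 1.29
turn rad [0. 0. 0.] n 0
then travel cm [-6.4  -0.05 17.19] n 5
```

```bash

python3 -m pendant '[{"delta_rot":[0,0,0],"travel":[-0.7,0,2.1],"fingers":20},{"delta_rot":[0,0,0],"travel":[-0.9,0,2.4],"fingers":20},{"delta_rot":[0,0,0],"travel":[-0.9,0,2.4],"fingers":20},{"delta_rot":[0,0,0],"travel":[-0.8,0,2.0],"fingers":20},{"delta_rot":[0,0,0],"travel":[-0.5,0,1.5],"fingers":20}]' 
python3 -m pendant '[{"delta_rot":[0,0,0],"travel":[0,0,0],"fingers":20},{"delta_rot":[0,0,0],"travel":[0,0,0],"fingers":20}]' 
python3 -c "
from h import *
o=st();print(o['q'].round(2));plan([.4655,.2569,.024])"

```

```text
t: 31.12
position: [0.465, 0.2571, 0.0959]
ee_rot: [-0.038, 0.98, -0.008, -0.193]
ft_force: [-0.4, -0.8, -5.7]
opening: 0.0397
t: 31.28
position: [0.4653, 0.2571, 0.0972]
ee_rot: [-0.038, 0.98, -0.008, -0.193]
ft_force: [0.7, 0.4, -4.6]
opening: 0.0399
[-0.49  0.81  0.05  1.59 -0.19  1.13  1.32]
t 31.28 pos [0.4653 0.2571 0.0972] f [ 0.7  0.4 -4.6] open 0.0399 q7 1.32
turn rad [0. 0. 0.] n 0
then travel cm [-2.79 -0.01  6.77] n 2
```

```bash

python3 -m pendant '[{"delta_rot":[0,0,0],"travel":[-0.6,0,1.5],"fingers":20},{"delta_rot":[0,0,0],"travel":[-0.6,0,1.5],"fingers":20},{"delta_rot":[0,0,0],"travel":[-0.6,0,1.5],"fingers":20},{"delta_rot":[0,0,0],"travel":[-0.4,0,1.0],"fingers":20},{"delta_rot":[0,0,0],"travel":[0,0,0],"fingers":20}]' 
python3 -m pendant '[{"delta_rot":[0,0,0],"travel":[-0.16,0,0.4],"fingers":20},{"delta_rot":[0,0,0],"travel":[-0.12,0,0.3],"fingers":20},{"delta_rot":[0,0,0],"travel":[0,0,0],"fingers":20}]' 
python3 -m pendant '[{"delta_rot":[0,0,0],"travel":[-0.08,0,0.2],"fingers":20},{"delta_rot":[0,0,0],"travel":[0,0,0],"fingers":20},{"delta_rot":[0,0,0],"travel":[0,0,0],"fingers":20}]' 
```

```text
t: 31.7
position: [0.4652, 0.2566, 0.0369]
ee_rot: [-0.038, 0.98, -0.008, -0.194]
ft_force: [-0.2, 0.7, -5.9]
opening: 0.04
t: 31.95
position: [0.466, 0.2568, 0.0301]
ee_rot: [-0.038, 0.98, -0.008, -0.193]
ft_force: [-0.2, 0.8, -5.3]
opening: 0.04
t: 32.2
position: [0.4658, 0.2566, 0.0277]
ee_rot: [-0.038, 0.98, -0.008, -0.193]
ft_force: [-0.0, 0.1, -4.9]
opening: 0.0398
```

```bash

python3 -m pendant '[{"delta_rot":[0,0,0],"travel":[-0.08,0,0.2],"fingers":20},{"delta_rot":[0,0,0],"travel":[-0.04,0,0.1],"fingers":20},{"delta_rot":[0,0,0],"travel":[0,0,0],"fingers":20},{"delta_rot":[0,0,0],"travel":[0,0,0],"fingers":20}]' 
python3 -m pendant '[{"delta_rot":[0,0,0],"travel":[-0.04,0,0.1],"fingers":20},{"delta_rot":[0,0,0],"travel":[0,0,0],"fingers":20},{"delta_rot":[0,0,0],"travel":[0,0,0],"fingers":20}]'
python3 -m pendant '[{"delta_rot":[0,0,0],"travel":[-0.04,0,0.1],"fingers":20},{"delta_rot":[0,0,0],"travel":[0,0,0],"fingers":20},{"delta_rot":[0,0,0],"travel":[0,0,0],"fingers":20}]' 
```

```text
t: 32.53
position: [0.4655, 0.2565, 0.0242]
ee_rot: [-0.038, 0.98, -0.008, -0.194]
ft_force: [-0.3, -0.4, -5.5]
opening: 0.0396
t: 32.78
position: [0.4657, 0.2566, 0.0233]
ee_rot: [-0.038, 0.98, -0.008, -0.193]
ft_force: [0.3, 0.6, -4.6]
opening: 0.0396
t: 33.03
position: [0.4655, 0.2566, 0.0225]
ee_rot: [-0.038, 0.98, -0.008, -0.193]
ft_force: [-1.2, -0.7, -0.7]
opening: 0.0401
```

```bash

python3 -m pendant '[{"delta_rot":[0,0,0],"travel":[-0.04,0,0.1],"fingers":20},{"delta_rot":[0,0,0],"travel":[0,0,0],"fingers":20},{"delta_rot":[0,0,0],"travel":[0,0,0],"fingers":20}]'
python3 -c "
from h import *
print(st()['ft_torque'].round(2))"
python3 -m pendant '[{"delta_rot":[0,0,0],"travel":[-0.04,0,0.1],"fingers":20},{"delta_rot":[0,0,0],"travel":[0,0,0],"fingers":20},{"delta_rot":[0,0,0],"travel":[0,0,0],"fingers":20}]' 
python3 -c "
from h import *
print(st()['ft_torque'].round(2))"
```

```text
t: 33.28
position: [0.4652, 0.2565, 0.0212]
ee_rot: [-0.038, 0.98, -0.008, -0.194]
ft_force: [-1.7, -1.2, 0.1]
opening: 0.0404
[-0.01 -0.18 -0.1 ]
t: 33.53
position: [0.4652, 0.2566, 0.02]
ee_rot: [-0.038, 0.98, -0.008, -0.194]
ft_force: [-2.2, 0.0, 0.6]
opening: 0.0395
[ 0.08 -0.21 -0.  ]
```

```bash

python3 -m pendant '[{"delta_rot":[0,0,0],"travel":[-0.04,0,0.1],"fingers":20},{"delta_rot":[0,0,0],"travel":[-0.04,0,0.1],"fingers":20},{"delta_rot":[0,0,0],"travel":[0,0,0],"fingers":20},{"delta_rot":[0,0,0],"travel":[0,0,0],"fingers":20}]'
python3 -m pendant '[{"delta_rot":[0,0,0],"travel":[-0.04,0,0.1],"fingers":20},{"delta_rot":[0,0,0],"travel":[0,0,0],"fingers":20},{"delta_rot":[0,0,0],"travel":[0,0,0],"fingers":20}]' 
```

```text
t: 33.87
position: [0.4655, 0.2566, 0.0191]
ee_rot: [-0.038, 0.98, -0.008, -0.194]
ft_force: [-2.5, -1.4, 7.3]
opening: 0.0398
t: 34.12
position: [0.4655, 0.2566, 0.019]
ee_rot: [-0.038, 0.98, -0.008, -0.194]
ft_force: [-3.0, -1.3, 14.6]
opening: 0.0396
```

```bash

python3 -m pendant '[{"delta_rot":[0,0,0],"travel":[0.04,0,-0.1],"fingers":46},{"delta_rot":[0,0,0],"travel":[0,0,0],"fingers":50},{"delta_rot":[0,0,0],"travel":[0,0,0],"fingers":54},{"delta_rot":[0,0,0],"travel":[0,0,0],"fingers":54},{"delta_rot":[0,0,0],"travel":[0,0,0],"fingers":54}]'
python3 -m pendant '[{"delta_rot":[0,0,0],"travel":[0,0,-2],"fingers":54},{"delta_rot":[0,0,0],"travel":[0,0,-3],"fingers":54},{"delta_rot":[0,0,0],"travel":[0.5,0,-3.5],"fingers":54},{"delta_rot":[0,-0.1,0],"travel":[0.5,0,-3.5],"fingers":54},{"delta_rot":[0,-0.1,0],"travel":[0.5,0,-3.5],"fingers":75}]'
python3 -m pendant '[{"delta_rot":[0,-0.1,0],"travel":[0,0,-2],"fingers":75},{"delta_rot":[0,-0.09,0],"travel":[0,0,0],"fingers":75},{"delta_rot":[0,0,0],"travel":[0,0,0],"fingers":75},{"delta_rot":[0,0,0],"travel":[0,0,0],"fingers":75}]'
python3 -c "
from h import *
print(st()['q'].round(2)); plan([.469,-.281,.15],Rdown(94.3))
locate()"
```

```text
t: 34.53
position: [0.4657, 0.2565, 0.0175]
ee_rot: [-0.038, 0.98, -0.008, -0.193]
ft_force: [0.2, 0.5, -0.1]
opening: 0.0508
t: 34.95
position: [0.5094, 0.2594, 0.1676]
ee_rot: [-0.037, 0.995, -0.004, -0.092]
ft_force: [0.1, 0.6, 1.0]
opening: 0.0546
t: 35.28
position: [0.5094, 0.2605, 0.1877]
ee_rot: [-0.04, 0.999, -0.001, -0.001]
ft_force: [-0.1, -0.4, -0.4]
opening: 0.07
[-0.61  0.54  0.13  1.76 -0.09  0.85  1.22]
t 35.28 pos [0.5094 0.2605 0.1877] f [-0.1 -0.4 -0.4] open 0.07 q7 1.22
turn rad [-0.001 -0.001  0.004] n 1
then travel cm [  8.09 -53.7    3.77] n 14
area 691 px [305.7 158.5] rect [35.2 27.3] xy [ 0.6719 -0.0291] yaw 78.5
area 91 px [188.6 187.7] rect [ 7.1 19.1] xy [0.5781 0.3529] yaw -37.0
area 547 px [244.5 200.2] rect [42.9 26.4] xy [0.5338 0.1671] yaw -11.8
area 520 px [212.8 216.8] rect [33.1 21.8] xy [0.4801 0.2671] yaw 8.8
area 186 px [383.9 220.3] rect [15. 14.] xy [ 0.4691 -0.2816] yaw -5.5
area 161 px [379.9 248.9] rect [ 6.5 25.7] xy [ 0.3772 -0.2669] yaw -15.6
```

```bash

python3 -m pendant '[{"delta_rot":[0,0,0],"travel":[0.3,-2,0],"fingers":75},{"delta_rot":[0,0,0],"travel":[0.5,-3.4,0],"fingers":75},{"delta_rot":[0,0,0],"travel":[0.5,-3.4,0],"fingers":75},{"delta_rot":[0,0,0],"travel":[0.5,-3.4,0],"fingers":75},{"delta_rot":[0,0,0],"travel":[0.5,-3.4,0],"fingers":75}]'
python3 -m pendant '[{"delta_rot":[0,0,0],"travel":[0.5,-3.4,0],"fingers":75},{"delta_rot":[0,0,0],"travel":[0.5,-3.4,0],"fingers":75},{"delta_rot":[0,0,0],"travel":[0.5,-3.4,0],"fingers":75},{"delta_rot":[0,0,0],"travel":[0.5,-3.4,0],"fingers":75},{"delta_rot":[0,0,0],"travel":[0.5,-3.4,0],"fingers":75}]'
python3 -m pendant '[{"delta_rot":[0,0,0],"travel":[0.5,-3.4,0],"fingers":75},{"delta_rot":[0,0,0],"travel":[0.5,-3.4,0],"fingers":75},{"delta_rot":[0,0,0],"travel":[0.5,-3.4,0],"fingers":75},{"delta_rot":[0,0,0],"travel":[0.5,-3.4,0],"fingers":75},{"delta_rot":[0,0,0],"travel":[0.5,-3.4,0],"fingers":75}]'
python3 -m pendant '[{"delta_rot":[0,0,0],"travel":[0.5,-3.4,0],"fingers":75},{"delta_rot":[0,0,0],"travel":[0.3,-0.7,2],"fingers":75},{"delta_rot":[0,0,0],"travel":[0,0,3],"fingers":75},{"delta_rot":[0,0,0],"travel":[0,0,3],"fingers":75},{"delta_rot":[0,0,0],"travel":[0,0,0],"fingers":75}]'
python3 -c "
from h import *
print(st()['q'].round(2)); plan([.471,-.282,.006],Rdown(94.3))
snap('scene','s7',(140,170,360,310),3)"
```

```text
t: 35.75
position: [0.5008, 0.1009, 0.1861]
ee_rot: [-0.038, 0.999, -0.001, -0.001]
ft_force: [0.1, -0.5, 1.4]
opening: 0.0711
t: 36.17
position: [0.4888, -0.0712, 0.1864]
ee_rot: [-0.038, 0.999, -0.0, -0.001]
ft_force: [0.3, -1.1, 0.2]
opening: 0.0705
t: 36.58
position: [0.4765, -0.2429, 0.1864]
ee_rot: [-0.038, 0.999, 0.0, -0.001]
ft_force: [1.3, -0.1, -0.1]
opening: 0.0708
t: 37.0
position: [0.4682, -0.281, 0.1016]
ee_rot: [-0.038, 0.999, 0.003, -0.005]
ft_force: [-0.7, 0.1, -1.0]
opening: 0.071
[ 0.41  0.63  0.12  1.9  -0.12  0.63  2.25]
t 37.0 pos [ 0.4682 -0.281   0.1016] f [-0.7  0.1 -1. ] open 0.071 q7 2.25
turn rad [ 0.005 -0.01   0.   ] n 1
then travel cm [-0.27 -0.12  9.56] n 3
```

View pics/s7.png

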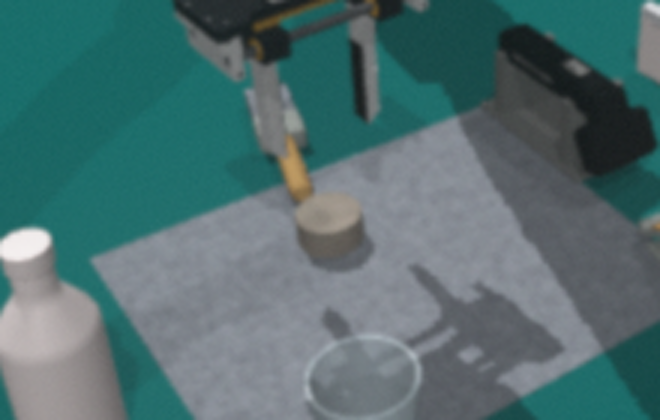

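```bash

python3 -m pendant '[{"delta_rot":[0,0,0],"travel":[0,-0.1,2.5],"fingers":75},{"delta_rot":[0,0,0],"travel":[0,0,2.5],"fingers":75},{"delta_rot":[0,0,0],"travel":[0,0,2.2],"fingers":75},{"delta_rot":[0,0,0],"travel":[0,0,1.5],"fingers":75},{"delta_rot":[0,0,0],"travel":[0,0,0],"fingers":75}]'
python3 -c "
from h import *
plan([.471,-.282,.006],Rdown(94.3))"
```

```text
t: 37.47
position: [0.4713, -0.2825, 0.0191]
ee_rot: [-0.039, 0.999, 0.0, -0.001]
ft_force: [1.0, -0.4, -0.6]
opening: 0.0708
t 37.47 pos [ 0.4713 -0.2825  0.0191] f [ 1.  -0.4 -0.6] open 0.0708 q7 2.27
turn rad [ 0.001 -0.003  0.002] n 1
then travel cm [0.03 0.05 1.31] n 1
```

```bash

python3 -m pendant '[{"delta_rot":[0,0,0],"travel":[0,0,0.7],"fingers":75},{"delta_rot":[0,0,0],"travel":[0,0,0.6],"fingers":75},{"delta_rot":[0,0,0],"travel":[0,0,0],"fingers":75},{"delta_rot":[0,0,0],"travel":[0,0,0],"fingers":35},{"delta_rot":[0,0,0],"travel":[0,0,0],"fingers":35}]'
python3 -m pendant '[{"delta_rot":[0,0,0],"travel":[0,0,0],"fingers":35},{"delta_rot":[0,0,0],"travel":[0,0,0],"fingers":35},{"delta_rot":[0,0,0],"travel":[0,0,0],"fingers":35},{"delta_rot":[0,0,0],"travel":[0,0,0],"fingers":35},{"delta_rot":[0,0,0],"travel":[0,0,0],"fingers":35}]'
python3 -m pendant '[{"delta_rot":[0,0,0],"travel":[0,0,-1],"fingers":35},{"delta_rot":[0,0,0],"travel":[0,0,-3],"fingers":35},{"delta_rot":[0,0,0],"travel":[0,0,-4],"fingers":35},{"delta_rot":[0,0,0],"travel":[0,0,-4],"fingers":35},{"delta_rot":[0,0,0],"travel":[0,0,-4],"fingers":35}]'
python3 -c "
from h import *
u=np.array([.9972,.075]);v=np.array([-.075,.9972]);C=np.array([.5361,.2454]); t=C-.03*u-.084*v; print(t)
plan([t[0],t[1],.17],Rdown(94.3))"
```

```text
t: 37.88
position: [0.4723, -0.2829, 0.0086]
ee_rot: [-0.039, 0.999, -0.001, 0.001]
ft_force: [0.2, -0.2, 0.8]
opening: 0.0602
t: 38.3
position: [0.4722, -0.2828, 0.0085]
ee_rot: [-0.039, 0.999, -0.001, 0.001]
ft_force: [0.1, 1.1, 6.3]
opening: 0.0532
t: 38.72
position: [0.4708, -0.282, 0.1697]
ee_rot: [-0.039, 0.999, -0.0, -0.0]
ft_force: [0.5, 1.1, -1.5]
opening: 0.0537
[0.512484  0.1593852]
t 38.72 pos [ 0.4708 -0.282   0.1697] f [ 0.5  1.1 -1.5] open 0.0537 q7 2.24
turn rad [-0.001 -0.001  0.002] n 1
then travel cm [-7.470e+00  4.371e+01 -3.000e-02] n 12
```

```bash

python3 -m pendant '[{"delta_rot":[0,0,0],"travel":[-0.3,2,0],"fingers":35},{"delta_rot":[0,0,0],"travel":[-0.6,3.4,0],"fingers":35},{"delta_rot":[0,0,0],"travel":[-0.6,3.4,0],"fingers":35},{"delta_rot":[0,0,0],"travel":[-0.6,3.4,0],"fingers":35},{"delta_rot":[0,0,0],"travel":[-0.6,3.4,0],"fingers":35}]'
python3 -m pendant '[{"delta_rot":[0,0,0],"travel":[-0.6,3.4,0],"fingers":35},{"delta_rot":[0,0,0],"travel":[-0.6,3.4,0],"fingers":35},{"delta_rot":[0,0,0],"travel":[-0.6,3.4,0],"fingers":35},{"delta_rot":[0,0,0],"travel":[-0.6,3.4,0],"fingers":35},{"delta_rot":[0,0,0],"travel":[-0.6,3.4,0],"fingers":35}]'
python3 -m pendant '[{"delta_rot":[0,0,0],"travel":[-0.6,3.4,0],"fingers":35},{"delta_rot":[0,0,0],"travel":[-0.6,3.4,0],"fingers":35},{"delta_rot":[0,0,0],"travel":[-0.6,3.4,0],"fingers":35},{"delta_rot":[0,0,0],"travel":[0,1,0],"fingers":35},{"delta_rot":[0,0,0],"travel":[0,0,0],"fingers":35}]'
python3 -c "
from h import *
plan([.5125,.1594,.022],Rdown(94.3)); snap('scene','s8',(340,90,500,210),5)"
```

```text
t: 39.13
position: [0.486, -0.1233, 0.1682]
ee_rot: [-0.038, 0.999, -0.001, 0.0]
ft_force: [1.0, 1.0, -1.0]
opening: 0.0534
t: 39.55
position: [0.5027, 0.0486, 0.1679]
ee_rot: [-0.039, 0.999, -0.001, 0.0]
ft_force: [1.3, -0.5, -1.7]
opening: 0.0534
t: 39.97
position: [0.5116, 0.1642, 0.1673]
ee_rot: [-0.042, 0.999, 0.0, -0.0]
ft_force: [-0.6, -0.2, -0.7]
opening: 0.0537
t 39.97 pos [0.5116 0.1642 0.1673] f [-0.6 -0.2 -0.7] open 0.0537 q7 1.41
turn rad [ 0.001 -0.     0.009] n 1
then travel cm [-0.05 -0.49 14.53] n 4
```

View pics/s8.png

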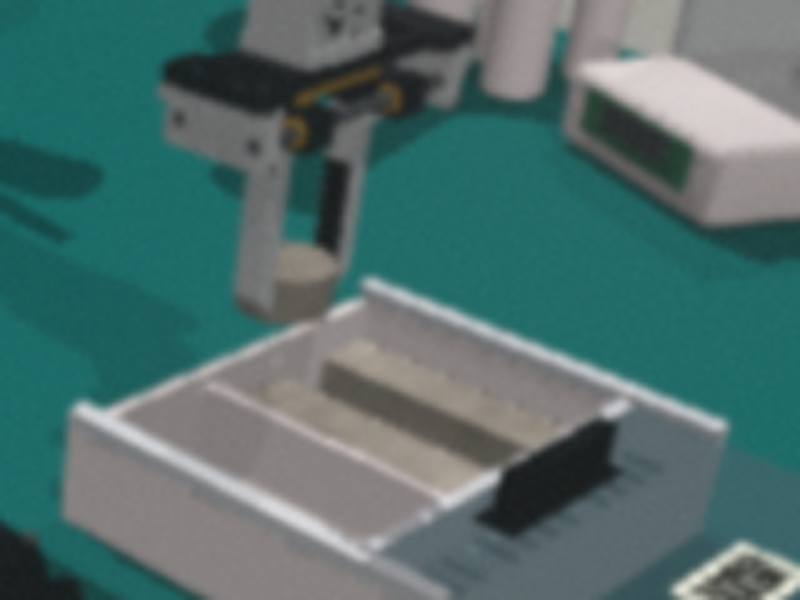

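```bash

python3 -m pendant '[{"delta_rot":[0,0,0.008],"travel":[0,-0.4,3],"fingers":35},{"delta_rot":[0,0,0],"travel":[0,0,3],"fingers":35},{"delta_rot":[0,0,0],"travel":[0,0,2],"fingers":35},{"delta_rot":[0,0,0],"travel":[0,0,0],"fingers":35},{"delta_rot":[0,0,0],"travel":[0,0,0],"fingers":35}]'
python3 -c "
from h import *
plan([.5125,.1594,.0145],Rdown(94.3))"
python3 -m pendant '[{"delta_rot":[0,0,0],"travel":[0,0,2],"fingers":35},{"delta_rot":[0,0,0],"travel":[0,0,2],"fingers":35},{"delta_rot":[0,0,0],"travel":[0,0,1.5],"fingers":35},{"delta_rot":[0,0,0],"travel":[0,0,0.8],"fingers":35},{"delta_rot":[0,0,0],"travel":[0,0,0],"fingers":35}]'
```

```text
t: 40.43
position: [0.5122, 0.1534, 0.0871]
ee_rot: [-0.033, 0.999, -0.001, -0.001]
ft_force: [0.5, -0.4, -0.5]
opening: 0.0535
t 40.43 pos [0.5122 0.1534 0.0871] f [ 0.5 -0.4 -0.5] open 0.0535 q7 1.43
turn rad [-0.003 -0.002 -0.008] n 1
then travel cm [-0.07  0.6   7.26] n 2
t: 40.85
position: [0.5129, 0.155, 0.0244]
ee_rot: [-0.034, 0.999, -0.001, -0.0]
ft_force: [-0.2, 0.4, -1.0]
opening: 0.053
```

```bash

python3 -m pendant '[{"delta_rot":[0,0,0],"travel":[0,0.3,0.5],"fingers":35},{"delta_rot":[0,0,0],"travel":[0,0,0.2],"fingers":35},{"delta_rot":[0,0,0],"travel":[0,0,0],"fingers":35},{"delta_rot":[0,0,0],"travel":[0,0,0],"fingers":35}]'
python3 -m pendant '[{"delta_rot":[0,0,0],"travel":[0,0,0.15],"fingers":35},{"delta_rot":[0,0,0],"travel":[0,0,0.1],"fingers":35},{"delta_rot":[0,0,0],"travel":[0,0,0],"fingers":35},{"delta_rot":[0,0,0],"travel":[0,0,0],"fingers":35}]'
```

```text
t: 41.18
position: [0.5131, 0.1591, 0.018]
ee_rot: [-0.035, 0.999, -0.0, 0.001]
ft_force: [-0.2, -0.2, -1.7]
opening: 0.0536
t: 41.52
position: [0.5126, 0.1588, 0.0149]
ee_rot: [-0.035, 0.999, -0.001, 0.0]
ft_force: [-0.8, 0.4, -1.5]
opening: 0.0533
```

```bash

python3 -m pendant '[{"delta_rot":[0,0,0],"travel":[0,0,0.1],"fingers":35},{"delta_rot":[0,0,0],"travel":[0,0,0],"fingers":35},{"delta_rot":[0,0,0],"travel":[0,0,0],"fingers":35}]'
python3 -m pendant '[{"delta_rot":[0,0,0],"travel":[0,0,0.1],"fingers":35},{"delta_rot":[0,0,0],"travel":[0,0,0],"fingers":35},{"delta_rot":[0,0,0],"travel":[0,0,0],"fingers":35}]'
```

```text
t: 41.77
position: [0.5127, 0.1589, 0.0145]
ee_rot: [-0.035, 0.999, -0.0, 0.0]
ft_force: [-1.4, 0.3, 5.6]
opening: 0.0537
t: 42.02
position: [0.5128, 0.1589, 0.0145]
ee_rot: [-0.035, 0.999, -0.0, 0.0]
ft_force: [-3.6, -0.3, 14.2]
opening: 0.0535
```

```bash

python3 -m pendant '[{"delta_rot":[0,0,0],"travel":[0,0,-0.15],"fingers":62},{"delta_rot":[0,0,0],"travel":[0,0,0],"fingers":66},{"delta_rot":[0,0,0],"travel":[0,0,0],"fingers":68},{"delta_rot":[0,0,0],"travel":[0,0,0],"fingers":68},{"delta_rot":[0,0,0],"travel":[0,0,0],"fingers":68}]'
python3 -m pendant '[{"delta_rot":[0,0,0],"travel":[0,0,-1.5],"fingers":68},{"delta_rot":[0,0,0],"travel":[0,0,-3],"fingers":68},{"delta_rot":[0,0,0],"travel":[0,0,-4],"fingers":68},{"delta_rot":[0,0,0],"travel":[0,0,-4],"fingers":68},{"delta_rot":[0,0,0],"travel":[0,0,-4],"fingers":68}]'
python3 -m pendant '[{"delta_rot":[0,0,0.12],"travel":[0,0,-2],"fingers":60},{"delta_rot":[0,0,0.12],"travel":[0,0,0],"fingers":60},{"delta_rot":[0,0,0.12],"travel":[0,0,0],"fingers":60},{"delta_rot":[0,0,0.12],"travel":[0,0,0],"fingers":60},{"delta_rot":[0,0,0.12],"travel":[0,0,0],"fingers":60}]'
python3 -m pendant '[{"delta_rot":[0,0,0.12],"travel":[0,0,0],"fingers":60},{"delta_rot":[0,0,0.12],"travel":[0,0,0],"fingers":60},{"delta_rot":[0,0,0.12],"travel":[0,0,0],"fingers":60},{"delta_rot":[0,0,0.12],"travel":[0,0,0],"fingers":60},{"delta_rot":[0,0,0.12],"travel":[0,0,0],"fingers":60}]'
python3 -m pendant '[{"delta_rot":[0,0,0.12],"travel":[0,0,0],"fingers":60},{"delta_rot":[0,0,0.12],"travel":[0,0,0],"fingers":60},{"delta_rot":[0,0,0.12],"travel":[0,0,0],"fingers":60},{"delta_rot":[0,0,0],"travel":[0,0,0],"fingers":60},{"delta_rot":[0,0,0],"travel":[0,0,0],"fingers":60}]'
python3 -c "
from h import *
print(st()['q'].round(2));plan([.6389,.2535,.15],Rdown(4.3))"
```

```text
t: 42.43
position: [0.5126, 0.1589, 0.0141]
ee_rot: [-0.035, 0.999, -0.001, 0.0]
ft_force: [-0.2, 0.7, -0.0]
opening: 0.0637
t: 42.85
position: [0.512, 0.1588, 0.1807]
ee_rot: [-0.035, 0.999, -0.001, -0.0]
ft_force: [0.3, 0.6, -0.9]
opening: 0.0639
t: 43.27
position: [0.5124, 0.1591, 0.1994]
ee_rot: [0.265, 0.964, -0.0, 0.0]
ft_force: [-0.5, 0.8, 0.3]
opening: 0.0562
t: 43.68
position: [0.5123, 0.1591, 0.1991]
ee_rot: [0.538, 0.843, -0.001, 0.0]
ft_force: [0.2, 0.9, -0.4]
opening: 0.0565
t: 44.1
position: [0.5123, 0.1592, 0.199]
ee_rot: [0.677, 0.736, -0.001, 0.001]
ft_force: [-0.8, -0.1, 0.0]
opening: 0.0562
[-0.77  0.54  0.63  1.85 -0.4   0.88  0.14]
t 44.1 pos [0.5123 0.1592 0.199 ] f [-0.8 -0.1  0. ] open 0.0562 q7 0.14
turn rad [-0.     0.002  0.009] n 1
then travel cm [ 8.46 13.33  4.9 ] n 5
```

```bash

python3 -m pendant '[{"delta_rot":[0,0,0.009],"travel":[1.7,2.7,0.5],"fingers":60},{"delta_rot":[0,0,0],"travel":[1.7,2.7,1],"fingers":60},{"delta_rot":[0,0,0],"travel":[1.7,2.7,1],"fingers":60},{"delta_rot":[0,0,0],"travel":[1.7,2.7,1],"fingers":60},{"delta_rot":[0,0,0],"travel":[1.7,2.5,1],"fingers":60}]'
python3 -m pendant '[{"delta_rot":[0,0,0],"travel":[0,0,0],"fingers":60},{"delta_rot":[0,0,0],"travel":[0,0,0],"fingers":60}]'
python3 -c "
from h import *
print(st()['q'].round(2));plan([.6389,.2535,.081],Rdown(4.3));
snap('top','t4',(165,110,345,270),4)"
```

```text
t: 44.52
position: [0.6402, 0.2545, 0.1536]
ee_rot: [0.68, 0.733, -0.0, 0.0]
ft_force: [0.0, -0.0, 0.2]
opening: 0.0566
t: 44.68
position: [0.6387, 0.254, 0.1525]
ee_rot: [0.68, 0.733, -0.001, 0.0]
ft_force: [-0.7, -0.9, 0.0]
opening: 0.0564
[-0.72  0.81  0.57  1.46 -0.48  1.02  0.04]
t 44.68 pos [0.6387 0.254  0.1525] f [-0.7 -0.9  0. ] open 0.0564 q7 0.04
turn rad [-0.002  0.002  0.   ] n 1
then travel cm [-0.05  0.01  7.15] n 2
```

View pics/t4.png

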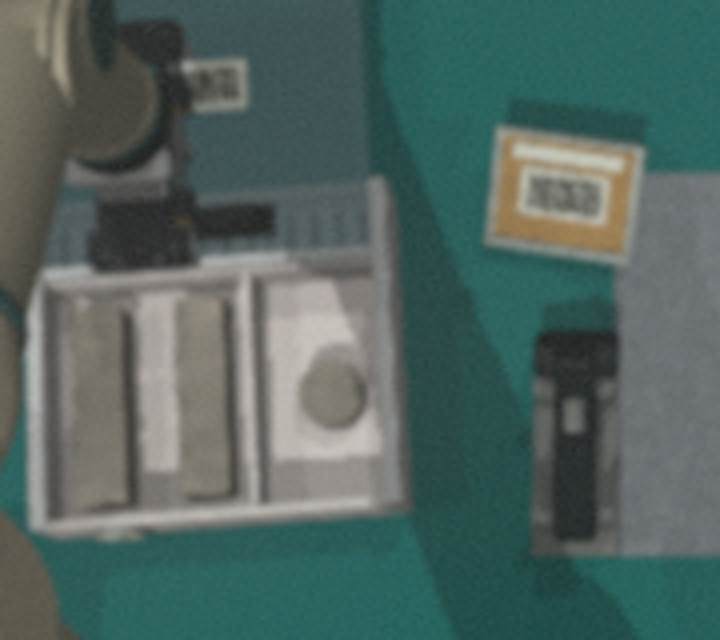

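```bash

python3 -m pendant '[{"delta_rot":[0,0,0],"travel":[0,0,2],"fingers":60},{"delta_rot":[0,0,0],"travel":[0,0,2],"fingers":60},{"delta_rot":[0,0,0],"travel":[0,0,2],"fingers":60},{"delta_rot":[0,0,0],"travel":[0,0,1.1],"fingers":60},{"delta_rot":[0,0,0],"travel":[0,0,0],"fingers":60}]'
python3 -m pendant '[{"delta_rot":[0,0,0],"travel":[0,0,0],"fingers":0},{"delta_rot":[0,0,0],"travel":[0,0,0],"fingers":0},{"delta_rot":[0,0,0],"travel":[0,0,0],"fingers":0},{"delta_rot":[0,0,0],"travel":[0,0,0],"fingers":0},{"delta_rot":[0,0,0],"travel":[0,0,0],"fingers":0}]'
python3 -m pendant '[{"delta_rot":[0,0,0],"travel":[0,0,0],"fingers":0},{"delta_rot":[0,0,0],"travel":[0,0,0],"fingers":0},{"delta_rot":[0,0,0],"travel":[0,0,0],"fingers":0},{"delta_rot":[0,0,0],"travel":[0,0,0],"fingers":0},{"delta_rot":[0,0,0],"travel":[0,0,0],"fingers":0}]'
python3 -m pendant '[{"delta_rot":[0,0,0],"travel":[0,-0.5,0],"fingers":0},{"delta_rot":[0,0,0],"travel":[0,-1,0],"fingers":0},{"delta_rot":[0,0,0],"travel":[0,-1.5,0],"fingers":0},{"delta_rot":[0,0,0],"travel":[0,-1.5,0],"fingers":0},{"delta_rot":[0,0,0],"travel":[0,-1.5,0],"fingers":0}]'
```

```text
t: 45.15
position: [0.6368, 0.2522, 0.0816]
ee_rot: [0.682, 0.732, -0.002, -0.001]
ft_force: [0.2, -0.6, 0.2]
opening: 0.0563
t: 45.57
position: [0.6395, 0.2536, 0.0842]
ee_rot: [0.681, 0.732, 0.0, 0.001]
ft_force: [-0.3, -0.6, -0.7]
opening: 0.0266
t: 45.98
position: [0.639, 0.2536, 0.0836]
ee_rot: [0.681, 0.732, -0.0, 0.0]
ft_force: [-0.8, -0.9, 2.8]
opening: 0.014
t: 46.4
position: [0.5837, 0.2494, 0.0836]
ee_rot: [0.682, 0.732, 0.003, 0.004]
ft_force: [10.0, 1.2, -6.7]
opening: 0.0136
```

```bash

python3 -m pendant '[{"delta_rot":[0,0,0],"travel":[0,-1.5,0],"fingers":0},{"delta_rot":[0,0,0],"travel":[0,-1.5,0],"fingers":0},{"delta_rot":[0,0,0],"travel":[0,-1.5,0],"fingers":0},{"delta_rot":[0,0,0],"travel":[0,-1.5,0],"fingers":0},{"delta_rot":[0,0,0],"travel":[0,-1.5,0],"fingers":0}]'
python3 -m pendant '[{"delta_rot":[0,0,0],"travel":[0,-1.5,0],"fingers":0},{"delta_rot":[0,0,0],"travel":[0,-1.5,0],"fingers":0},{"delta_rot":[0,0,0],"travel":[0,-1,0],"fingers":0},{"delta_rot":[0,0,0],"travel":[0,-0.5,0],"fingers":0},{"delta_rot":[0,0,0],"travel":[0,-0.3,0],"fingers":0}]'
python3 -m pendant '[{"delta_rot":[0,0,0],"travel":[0,-0.3,0],"fingers":0},{"delta_rot":[0,0,0],"travel":[0,-0.3,0],"fingers":0},{"delta_rot":[0,0,0],"travel":[0,-0.3,0],"fingers":0},{"delta_rot":[0,0,0],"travel":[0,0,0],"fingers":0},{"delta_rot":[0,0,0],"travel":[0,0,0],"fingers":0}]'
```

```text
t: 46.82
position: [0.5091, 0.2439, 0.0836]
ee_rot: [0.682, 0.732, 0.003, 0.004]
ft_force: [10.4, 0.7, -9.0]
opening: 0.0138
t: 47.23
position: [0.4605, 0.2403, 0.0836]
ee_rot: [0.682, 0.732, 0.003, 0.004]
ft_force: [9.3, 0.4, -8.6]
opening: 0.0135
t: 47.65
position: [0.4517, 0.2396, 0.0835]
ee_rot: [0.682, 0.732, 0.002, 0.004]
ft_force: [7.4, -0.2, -6.3]
opening: 0.0136
```

```bash

python3 -m pendant '[{"delta_rot":[0,0,0],"travel":[0,-0.3,0],"fingers":0},{"delta_rot":[0,0,0],"travel":[0,-0.3,0],"fingers":0},{"delta_rot":[0,0,0],"travel":[0,-0.3,0],"fingers":0},{"delta_rot":[0,0,0],"travel":[0,-0.2,0],"fingers":0},{"delta_rot":[0,0,0],"travel":[0,0,0],"fingers":0}]'
python3 -m pendant '[{"delta_rot":[0,0,0],"travel":[0,-0.2,0],"fingers":0},{"delta_rot":[0,0,0],"travel":[0,-0.2,0],"fingers":0},{"delta_rot":[0,0,0],"travel":[0,0,0],"fingers":0},{"delta_rot":[0,0,0],"travel":[0,0,0],"fingers":0}]'
python3 -m pendant '[{"delta_rot":[0,0,0],"travel":[0,-0.2,0],"fingers":0},{"delta_rot":[0,0,0],"travel":[0,0,0],"fingers":0},{"delta_rot":[0,0,0],"travel":[0,0,0],"fingers":0}]'
```

```text
t: 48.07
position: [0.4409, 0.2388, 0.0835]
ee_rot: [0.682, 0.732, 0.003, 0.004]
ft_force: [8.8, -0.7, -6.5]
opening: 0.0136
t: 48.4
position: [0.4402, 0.2387, 0.0836]
ee_rot: [0.682, 0.731, 0.005, 0.006]
ft_force: [12.8, 0.8, -13.7]
opening: 0.0139
t: 48.65
position: [0.4403, 0.2387, 0.0837]
ee_rot: [0.682, 0.731, 0.006, 0.007]
ft_force: [17.4, 1.1, -18.8]
opening: 0.0141
```

```bash

python3 -m pendant '[{"delta_rot":[0,0,0],"travel":[0,0.3,0],"fingers":0},{"delta_rot":[0,0,0],"travel":[0,0.2,0],"fingers":0},{"delta_rot":[0,0,0],"travel":[0,0,0],"fingers":30},{"delta_rot":[0,0,0],"travel":[0,0,0],"fingers":50},{"delta_rot":[0,0,0],"travel":[0,0,0],"fingers":60}]'
python3 -m pendant '[{"delta_rot":[0,0,0],"travel":[0,0,0],"fingers":60},{"delta_rot":[0,0,0],"travel":[0,0,0],"fingers":60},{"delta_rot":[0,0,0],"travel":[0,0,0],"fingers":60},{"delta_rot":[0,0,0],"travel":[0,0,-2],"fingers":60},{"delta_rot":[0,0,0],"travel":[0,0,-3],"fingers":60}]'
python3 -m pendant '[{"delta_rot":[0,0,0.11],"travel":[0,0,-4],"fingers":65},{"delta_rot":[0,0,0.12],"travel":[0,0,-3],"fingers":65},{"delta_rot":[0,0,0.12],"travel":[0,0,0],"fingers":65},{"delta_rot":[0,0,0.12],"travel":[0,0,0],"fingers":65},{"delta_rot":[0,0,0.12],"travel":[0,0,0],"fingers":65}]'
python3 -m pendant '[{"delta_rot":[0,0,0.12],"travel":[0,0,0],"fingers":65},{"delta_rot":[0,0,0.12],"travel":[0,0,0],"fingers":65},{"delta_rot":[0,0,0.12],"travel":[0,0,0],"fingers":65},{"delta_rot":[0,0,0.12],"travel":[0,0,0],"fingers":65},{"delta_rot":[0,0,0.12],"travel":[0,0,0],"fingers":65}]'
python3 -m pendant '[{"delta_rot":[0,0,0.12],"travel":[0,0,0],"fingers":65},{"delta_rot":[0,0,0.12],"travel":[0,0,0],"fingers":65},{"delta_rot":[0,0,0.12],"travel":[0,0,0],"fingers":65},{"delta_rot":[0,0,0.12],"travel":[0,0,0],"fingers":65},{"delta_rot":[0,0,0],"travel":[0,0,0],"fingers":65}]'
python3 -c "
from h import *
plan([.472,-.0415,.17],Rdown(-90.5)); snap('top','t5',(165,130,345,270),4)
d=load('t4')
for n,x,y,z in (('rear top',575,541,.083),('rear bot',575,541,.055),('head front top',577,333,.083),('handle mid up',576,380,.083),('base l',533,553,.003),('base r',618,554,.003)): print(n,px2w(d,165+(x+.5)/4-.5,110+(y+.5)/4-.5,z))"
```

```text
t: 49.07
position: [0.4345, 0.2388, 0.083]
ee_rot: [0.681, 0.732, -0.001, 0.0]
ft_force: [0.1, 0.5, -0.1]
opening: 0.0308
t: 49.48
position: [0.4334, 0.2381, 0.1319]
ee_rot: [0.681, 0.732, -0.003, -0.0]
ft_force: [1.1, 0.4, 0.3]
opening: 0.0564
t: 49.9
position: [0.4353, 0.2395, 0.204]
ee_rot: [0.866, 0.5, 0.001, 0.0]
ft_force: [0.5, 0.2, 0.2]
opening: 0.0608
t: 50.32
position: [0.4351, 0.2392, 0.2032]
ee_rot: [0.975, 0.221, -0.0, 0.0]
ft_force: [0.3, -0.1, 1.5]
opening: 0.0612
t: 50.73
position: [0.4351, 0.2391, 0.2028]
ee_rot: [1.0, -0.015, -0.0, 0.001]
ft_force: [-0.5, -1.0, -0.2]
opening: 0.0609
t 50.73 pos [0.4351 0.2391 0.2028] f [-0.5 -1.  -0.2] open 0.0609 q7 -1.35
turn rad [ 0.002  0.    -0.022] n 1
then travel cm [ 3.94 28.02  3.28] n 8
rear top [ 0.38516442 -0.04135866  0.083     ]
rear bot [ 0.38784323 -0.04009304  0.055     ]
head front top [ 0.5485466  -0.04205976  0.083     ]
handle mid up [ 0.51109365 -0.04147082  0.083     ]
base l [ 0.38317686 -0.0037887   0.003     ]
base r [ 0.38219548 -0.07260753  0.003     ]
```

View pics/t5.png

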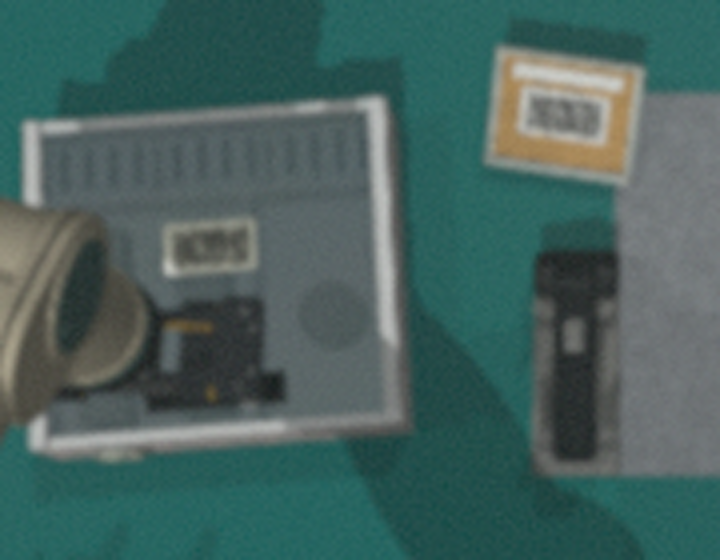

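```bash

python3 -m pendant '[{"delta_rot":[0,0,-0.022],"travel":[0.4,2,0],"fingers":65},{"delta_rot":[0,0,0],"travel":[0.5,3.5,0],"fingers":65},{"delta_rot":[0,0,0],"travel":[0.5,3.5,0],"fingers":65},{"delta_rot":[0,0,0],"travel":[0.5,3.5,0],"fingers":65},{"delta_rot":[0,0,0],"travel":[0.5,3.5,0],"fingers":65}]'
python3 -m pendant '[{"delta_rot":[0,0,0],"travel":[0.5,3.5,0],"fingers":65},{"delta_rot":[0,0,0],"travel":[0.5,3.5,0],"fingers":65},{"delta_rot":[0,0,0],"travel":[0.4,3.5,1],"fingers":65},{"delta_rot":[0,0,0],"travel":[0,1,3],"fingers":65},{"delta_rot":[0,0,0],"travel":[0,0,3],"fingers":65}]'
python3 -m pendant '[{"delta_rot":[0,0,0],"travel":[0,0,0],"fingers":65},{"delta_rot":[0,0,0],"travel":[0,0,0],"fingers":65}]'
python3 -c "
from h import *
print(st()['q'].round(2));plan([.471,-.0415,.05],Rdown(-90.3))
d=load('t5')
for n,x,y,z in (('lab',210,247,.068),('labl',165,250,.068),('labr',256,243,.068),('card',566,112,.039),('card l',522,108,.039),('card r',610,117,.039)): print(n,px2w(d,165+(x+.5)/4-.5,130+(y+.5)/4-.5,z))"
```

```text
t: 51.2
position: [0.458, 0.0776, 0.2035]
ee_rot: [1.0, -0.0, 0.0, 0.0]
ft_force: [0.2, 0.3, 0.1]
opening: 0.0613
t: 51.62
position: [0.4729, -0.0403, 0.1343]
ee_rot: [1.0, -0.004, 0.003, 0.001]
ft_force: [0.0, 0.8, -0.2]
opening: 0.061
t: 51.78
position: [0.4706, -0.0362, 0.1333]
ee_rot: [1.0, -0.002, -0.001, 0.0]
ft_force: [0.9, -0.7, 0.0]
opening: 0.061
[-0.59  0.69  0.96  2.09 -0.81  0.8  -0.7 ]
t 51.78 pos [ 0.4706 -0.0362  0.1333] f [ 0.9 -0.7  0. ] open 0.061 q7 -0.7
turn rad [0.    0.002 0.001] n 1
then travel cm [0.05 0.53 8.33] n 3
lab [0.55723787 0.2497034  0.068     ]
labl [0.5549081  0.28530773 0.068     ]
labr [0.56037641 0.21331692 0.068     ]
card [ 0.67508784 -0.03049241  0.039     ]
card l [0.67857294 0.00552261 0.039     ]
card r [ 0.67076156 -0.06647933  0.039     ]
```

```bash

python3 -m pendant '[{"delta_rot":[0,0,0],"travel":[0,0.5,1],"fingers":65},{"delta_rot":[0,0,0],"travel":[0,0,2],"fingers":65},{"delta_rot":[0,0,0],"travel":[0,0,2],"fingers":65},{"delta_rot":[0,0,0],"travel":[0,0,2],"fingers":65},{"delta_rot":[0,0,0],"travel":[0,0,1.3],"fingers":65}]'
python3 -m pendant '[{"delta_rot":[0,0,0],"travel":[0,0,0],"fingers":65},{"delta_rot":[0,0,0],"travel":[0,0,0],"fingers":65},{"delta_rot":[0,0,0],"travel":[0,0,0],"fingers":10},{"delta_rot":[0,0,0],"travel":[0,0,0],"fingers":10},{"delta_rot":[0,0,0],"travel":[0,0,0],"fingers":10}]'
python3 -m pendant '[{"delta_rot":[0,0,0],"travel":[0,0,0],"fingers":10},{"delta_rot":[0,0,0],"travel":[0,0,0],"fingers":10},{"delta_rot":[0,0,0],"travel":[0,0,0],"fingers":10},{"delta_rot":[0,0,0],"travel":[0,0,0],"fingers":10},{"delta_rot":[0,0,0],"travel":[0,0,0],"fingers":10}]'
```

```text
t: 52.2
position: [0.4726, -0.0403, 0.0509]
ee_rot: [1.0, -0.001, 0.001, 0.0]
ft_force: [-0.7, 0.5, 0.9]
opening: 0.0611
t: 52.62
position: [0.4724, -0.0413, 0.0516]
ee_rot: [1.0, -0.002, 0.001, 0.001]
ft_force: [0.1, 0.4, -0.4]
opening: 0.0445
t: 53.03
position: [0.4719, -0.0412, 0.0511]
ee_rot: [1.0, -0.003, 0.001, 0.0]
ft_force: [-0.6, 1.8, 6.0]
opening: 0.0338
```

```bash

python3 -m pendant '[{"delta_rot":[0,0,0],"travel":[0,0,-1],"fingers":10},{"delta_rot":[0,0,0],"travel":[0,0,-2],"fingers":10},{"delta_rot":[0,0,0],"travel":[0,0,-3],"fingers":10},{"delta_rot":[0,0,0],"travel":[0,0,-3],"fingers":10},{"delta_rot":[0,0,0],"travel":[0,0,-2],"fingers":10}]'
python3 -m pendant '[{"delta_rot":[0,0,0.05],"travel":[0,0,0],"fingers":10},{"delta_rot":[0,0,0.05],"travel":[0,0,0],"fingers":10},{"delta_rot":[0,0,0],"travel":[0,0,0],"fingers":10},{"delta_rot":[0,0,0],"travel":[0,0,0],"fingers":10}]'
python3 -c "
from h import *
print(st()['q'].round(2));plan([.5556,-.0175,.1383],Rdown(-96))"
```

```text
t: 53.45
position: [0.4715, -0.0418, 0.1624]
ee_rot: [1.0, -0.003, 0.001, 0.001]
ft_force: [0.7, 0.2, -2.2]
opening: 0.0341
t: 53.78
position: [0.471, -0.0411, 0.1602]
ee_rot: [0.999, -0.052, -0.0, 0.001]
ft_force: [-0.5, -0.1, -1.6]
opening: 0.0337
[-0.63  0.67  1.03  2.06 -0.77  0.86 -0.82]
t 53.78 pos [ 0.471  -0.0411  0.1602] f [-0.5 -0.1 -1.6] open 0.0337 q7 -0.82
turn rad [0.001 0.    0.   ] n 1
then travel cm [ 8.17 -3.24  2.19] n 3
```

```bash

python3 -m pendant '[{"delta_rot":[0,0,0],"travel":[1.6,-0.7,0.2],"fingers":10},{"delta_rot":[0,0,0],"travel":[2.2,-0.9,0.5],"fingers":10},{"delta_rot":[0,0,0],"travel":[2.2,-0.9,0.7],"fingers":10},{"delta_rot":[0,0,0],"travel":[2.2,-0.7,0.8],"fingers":10},{"delta_rot":[0,0,0],"travel":[0,0,0],"fingers":10}]'
python3 -m pendant '[{"delta_rot":[0,0,0],"travel":[0,0,0],"fingers":10},{"delta_rot":[0,0,0],"travel":[0,0,0],"fingers":10}]'
python3 -c "
from h import *
print(st()['q'].round(2));plan([.5556,-.0175,.1383],Rdown(-96))
snap('scene','s9',(290,160,450,280),5)"
```

```text
t: 54.2
position: [0.5598, -0.0164, 0.1365]
ee_rot: [0.999, -0.05, 0.001, 0.001]
ft_force: [0.3, -0.5, -1.9]
opening: 0.0339
t: 54.37
position: [0.5552, -0.0188, 0.1381]
ee_rot: [0.999, -0.053, -0.001, 0.001]
ft_force: [-0.2, 0.3, -1.9]
opening: 0.034
[-0.59  0.79  0.98  1.87 -0.81  0.94 -0.9 ]
t 54.37 pos [ 0.5552 -0.0188  0.1381] f [-0.2  0.3 -1.9] open 0.034 q7 -0.9
turn rad [ 0.002  0.001 -0.001] n 1
then travel cm [ 0.03 -0.13 -0.02] n 1
```

View pics/s9.png

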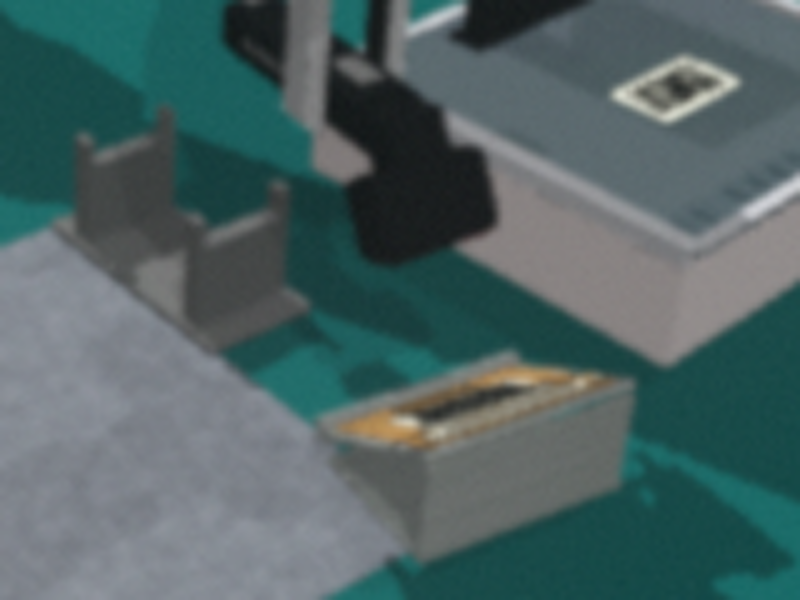

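```bash

python3 -c "
from h import *
d=load('s9')
print('label scene',px2w(d,384,241,.039))
o=np.array([.5542,-.0187,.1421]);Rz=Ro.from_euler('z',-6,degrees=True).as_matrix()
f=lambda p:((w2px(d,o+Rz@np.array(p))-[290,160])*5).round()
print('window',f([.08,0,-.034]),'sides',f([.08,.034,-.034]),f([.08,-.034,-.034]),'handle rear top',f([-.085,.017,.028]),f([-.085,-.017,.028]),'rear bot -y',f([-.085,-.017,0]))
c,s=.866,.5
print('head outer end corners',f([.08+.015*c,.034,-.034+.015*s]),f([.08+.015*c,-.034,-.034+.015*s]),f([.08-.015*c,-.034,-.034-.015*s]))"
```

```text
label scene [ 0.67213679 -0.02963516  0.039     ]
window [431. 247.] sides [487. 228.] [374. 268.] handle rear top [272. -14.] [217.   0.] rear bot -y [215.  48.]
head outer end corners [506. 228.] [392. 268.] [356. 267.]
```

```bash

python3 -m pendant '[{"delta_rot":[0,0,0],"travel":[0,-0.1,0],"fingers":10},{"delta_rot":[0,0,0],"travel":[0,0,0],"fingers":10},{"delta_rot":[0,0,0],"travel":[0,0,0],"fingers":10},{"delta_rot":[0,0,0],"travel":[0,0,0],"fingers":10},{"delta_rot":[0,0,0],"travel":[0,0,0],"fingers":10}]'
for i in 1 2 3 4 5 6; do python3 -m pendant '[{"delta_rot":[0,0,0],"travel":[0,0,0],"fingers":10},{"delta_rot":[0,0,0],"travel":[0,0,0],"fingers":10},{"delta_rot":[0,0,0],"travel":[0,0,0],"fingers":10},{"delta_rot":[0,0,0],"travel":[0,0,0],"fingers":10},{"delta_rot":[0,0,0],"travel":[0,0,0],"fingers":10}]' >/dev/null; done
python3 -c "
from h import *
plan([.5556,-.0175,.1383],Rdown(-96))"
```

```text
t: 54.83
position: [0.5564, -0.0171, 0.1387]
ee_rot: [0.999, -0.053, 0.0, 0.0]
ft_force: [0.2, -0.7, -1.7]
opening: 0.0337
t 57.33 pos [ 0.5565 -0.0172  0.1386] f [ 0.6 -0.2 -2.3] open 0.0339 q7 -0.91
turn rad [ 0.001 -0.001 -0.001] n 1
then travel cm [-0.09  0.04  0.03] n 1
```

```bash
cat >> h.py <<'E'
def lidpose():
    Rs=Ro.from_euler('z',4.3,degrees=True).as_matrix()@Ro.from_euler('y',30,degrees=True).as_matrix()
    o=np.array([.5577,.2497,.148])-Rs@np.array([.08,0,-.034])
    return o+Rs@np.array([.001,0,-.004]), Rs@np.diag([1,-1,-1])
E
python3 -m pendant '[{"delta_rot":[0,0,0],"travel":[-1,0,-2],"fingers":10},{"delta_rot":[0,0,0],"travel":[-2,0,-3],"fingers":10},{"delta_rot":[0,0,-0.06],"travel":[0,0,-3],"fingers":10},{"delta_rot":[0,0,-0.06],"travel":[0,0,0],"fingers":10},{"delta_rot":[0,0,-0.06],"travel":[0,0,0],"fingers":10}]'
python3 -c "
from h import *
p,R=lidpose(); print(p); print(st()['q'].round(2)); plan([p[0],p[1],.23],Rdown(-85.7))"
```

```text
t: 57.75
position: [0.5276, -0.0141, 0.2204]
ee_rot: [0.999, 0.039, 0.002, 0.001]
ft_force: [0.2, -1.0, -2.8]
opening: 0.034
[0.50443435 0.24569494 0.21348076]
[-0.67  0.64  1.05  1.86 -0.65  1.03 -0.84]
t 57.75 pos [ 0.5276 -0.0141  0.2204] f [ 0.2 -1.  -2.8] open 0.034 q7 -0.84
turn rad [ 0.001 -0.004  0.002] n 1
then travel cm [ -0.36 -26.08  -0.96] n 7
```

```bash

python3 -m pendant '[{"delta_rot":[0,0,0],"travel":[0,-2,-0.5],"fingers":10},{"delta_rot":[0,0,0],"travel":[0,-3.5,-0.5],"fingers":10},{"delta_rot":[0,0,0],"travel":[0,-3.5,-0.5],"fingers":10},{"delta_rot":[0,0,0],"travel":[0,-3.5,-0.5],"fingers":10},{"delta_rot":[0,0,0],"travel":[0,-3.5,0],"fingers":10}]'
python3 -m pendant '[{"delta_rot":[0,0,0],"travel":[0,-3.5,0],"fingers":10},{"delta_rot":[0,0,0],"travel":[0,-3.5,0],"fingers":10},{"delta_rot":[0,0,0],"travel":[0,-2.5,0],"fingers":10},{"delta_rot":[0,0,0],"travel":[0,0,0],"fingers":10},{"delta_rot":[0,-0.1,0],"travel":[0,0,0],"fingers":10}]'
python3 -m pendant '[{"delta_rot":[0,-0.11,0],"travel":[0,0,0],"fingers":10},{"delta_rot":[0,-0.11,0],"travel":[0,0,0],"fingers":10},{"delta_rot":[0,-0.1,0],"travel":[0,0,0],"fingers":10},{"delta_rot":[0,-0.1,0],"travel":[0,0,0],"fingers":10},{"delta_rot":[0,0,0],"travel":[0,0,0],"fingers":10}]'
python3 -c "
from h import *
p,R=lidpose(); print(p); print(st()['q'].round(2)); plan(p,R)"
```

```text
t: 58.17
position: [0.515, 0.1471, 0.2394]
ee_rot: [0.999, 0.037, 0.001, 0.0]
ft_force: [0.6, 0.2, -2.0]
opening: 0.0339
t: 58.58
position: [0.5024, 0.2432, 0.2376]
ee_rot: [0.998, 0.039, -0.053, 0.002]
ft_force: [-1.1, -0.5, -2.4]
opening: 0.0339
t: 59.0
position: [0.5098, 0.2383, 0.2343]
ee_rot: [0.965, 0.034, -0.259, 0.011]
ft_force: [0.0, -0.4, -3.4]
opening: 0.0339
[0.50443435 0.24569494 0.21348076]
[-0.78  0.95  0.91  1.25 -0.64  1.79 -1.38]
t 59.0 pos [0.5098 0.2383 0.2343] f [ 0.  -0.4 -3.4] open 0.0339 q7 -1.38
turn rad [ 0.002  0.001 -0.005] n 1
then travel cm [ 0.63 -0.78  2.05] n 1
```

```bash

python3 -m pendant '[{"delta_rot":[0,0,-0.005],"travel":[0.3,-0.4,1],"fingers":10},{"delta_rot":[0,0,0],"travel":[0.3,-0.4,1],"fingers":10},{"delta_rot":[0,0,0],"travel":[0,0,0],"fingers":10},{"delta_rot":[0,0,0],"travel":[0,0,0],"fingers":10},{"delta_rot":[0,0,0],"travel":[0,0,0],"fingers":10}]'
python3 -c "
from h import *
p,R=lidpose(); print(st()['q'].round(2)); plan(p,R)
snap('scene','s10',(340,80,500,200),5)"
```

```text
t: 59.42
position: [0.5017, 0.2488, 0.2189]
ee_rot: [0.966, 0.039, -0.256, 0.009]
ft_force: [0.4, 0.2, -1.9]
opening: 0.0337
[-0.8   0.96  0.91  1.29 -0.65  1.75 -1.37]
t 59.42 pos [0.5017 0.2488 0.2189] f [ 0.4  0.2 -1.9] open 0.0337 q7 -1.37
turn rad [ 0.001 -0.005  0.005] n 1
then travel cm [0.48 0.33 0.34] n 1
```

View pics/s10.png

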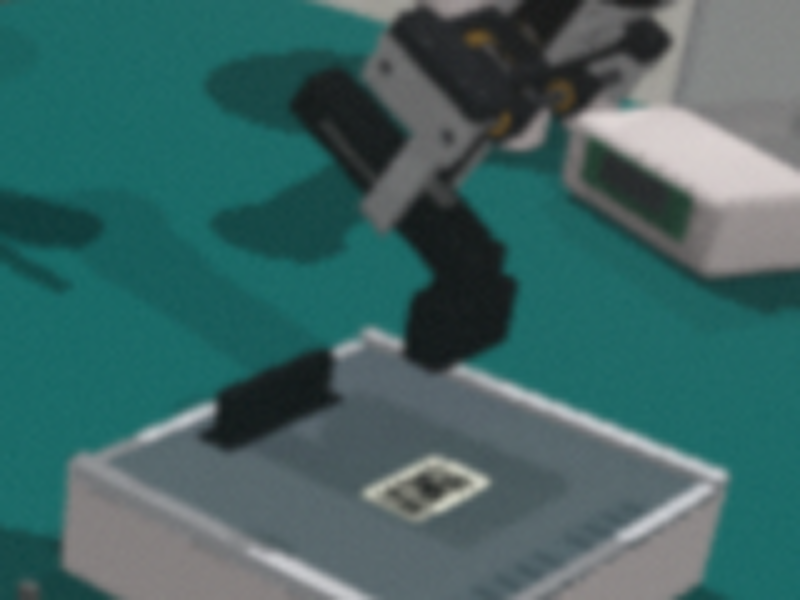

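```bash

python3 -m pendant '[{"delta_rot":[0,0,0],"travel":[0.45,0.3,0.3],"fingers":10},{"delta_rot":[0,0,0],"travel":[0,0,0],"fingers":10},{"delta_rot":[0,0,0],"travel":[0,0,0],"fingers":10},{"delta_rot":[0,0,0],"travel":[0,0,0],"fingers":10},{"delta_rot":[0,0,0],"travel":[0,0,0],"fingers":10}]'
python3 -c "
from h import *
p,R=lidpose(); plan(p,R)
d=load('s10'); print(px2w(d,340+427/5,80+488/5,.068))
Rs=Ro.from_euler('z',4.3,degrees=True).as_matrix()@Ro.from_euler('y',30,degrees=True).as_matrix()
o=np.array([.5017,.2488,.2189])-Rs@np.array([.001,0,-.004])
f=lambda q:((w2px(d,o+Rs@np.array(q))-[340,80])*5).round()
c,s=.866,.5
print('window',f([.08,0,-.034]),f([.08+.015*c,.034,-.034+.015*s]),f([.08+.015*c,-.034,-.034+.015*s]),f([.08-.015*c,-.034,-.034-.015*s]),'rear',f([-.085,-.017,.028]),f([-.085,-.017,0]))"
```

```text
t: 59.88
position: [0.5051, 0.2451, 0.2131]
ee_rot: [0.966, 0.038, -0.257, 0.009]
ft_force: [0.9, -0.0, -2.4]
opening: 0.0337
t 59.88 pos [0.5051 0.2451 0.2131] f [ 0.9 -0.  -2.4] open 0.0337 q7 -1.37
turn rad [ 0.    -0.004  0.004] n 1
then travel cm [-0.08 -0.06  0.  ] n 1
[0.55646878 0.25152071 0.068     ]
window [451. 354.] [508. 346.] [437. 380.] [392. 361.] rear [305.  71.] [280. 108.]
```

```bash

for i in 1 2 3 4 5 6; do python3 -m pendant '[{"delta_rot":[0,0,0],"travel":[0,0,0],"fingers":10},{"delta_rot":[0,0,0],"travel":[0,0,0],"fingers":10},{"delta_rot":[0,0,0],"travel":[0,0,0],"fingers":10},{"delta_rot":[0,0,0],"travel":[0,0,0],"fingers":10},{"delta_rot":[0,0,0],"travel":[0,0,0],"fingers":10}]' >/dev/null; done
python3 -c "
from h import *
p,R=lidpose(); plan(p,R)"
python3 -m pendant '[{"delta_rot":[0,0,0],"travel":[0,0,-1.5],"fingers":10},{"delta_rot":[0,0.1,0],"travel":[0,0,-2],"fingers":10},{"delta_rot":[0,0.11,0],"travel":[0,0,0],"fingers":10},{"delta_rot":[0,0.11,0],"travel":[0,0,0],"fingers":10},{"delta_rot":[0,0.1,0],"travel":[0,0,0],"fingers":10}]'
python3 -m pendant '[{"delta_rot":[0,0.1,0],"travel":[0,0,0],"fingers":10},{"delta_rot":[0,0,0.08],"travel":[0,0,0],"fingers":10},{"delta_rot":[0,0,0],"travel":[0,0,0],"fingers":10},{"delta_rot":[0,0,0],"travel":[0,0,0],"fingers":10}]'
python3 -c "
from h import *
print(st()['q'].round(2)); plan([.4715,-.0413,.15],Rdown(-90.3))"
```

```text
t 62.38 pos [0.505  0.2452 0.2131] f [-0.6  0.1 -1.8] open 0.0341 q7 -1.37
turn rad [ 0.001 -0.004  0.004] n 1
then travel cm [-0.07 -0.05 -0.  ] n 1
t: 62.8
position: [0.5228, 0.2459, 0.2444]
ee_rot: [0.998, 0.039, -0.047, 0.001]
ft_force: [-1.1, 1.0, -1.5]
opening: 0.0337
t: 63.13
position: [0.5221, 0.2472, 0.2437]
ee_rot: [1.0, 0.001, -0.0, -0.001]
ft_force: [0.5, -0.1, -2.0]
opening: 0.0339
[-1.11  0.72  1.11  1.7  -0.7   1.18 -1.38]
t 63.13 pos [0.5221 0.2472 0.2437] f [ 0.5 -0.1 -2. ] open 0.0339 q7 -1.38
turn rad [-0.002  0.     0.007] n 1
then travel cm [-4.91 28.87  9.37] n 8
```

```bash

python3 -m pendant '[{"delta_rot":[0,0,0.007],"travel":[-0.3,2,0],"fingers":10},{"delta_rot":[0,0,0],"travel":[-0.6,3.3,0.3],"fingers":10},{"delta_rot":[0,0,0],"travel":[-0.6,3.3,0.5],"fingers":10},{"delta_rot":[0,0,0],"travel":[-0.6,3.3,0.5],"fingers":10},{"delta_rot":[0,0,0],"travel":[-0.6,3.3,0.5],"fingers":10}]'
python3 -m pendant '[{"delta_rot":[0,0,0],"travel":[-0.6,3.3,0.5],"fingers":10},{"delta_rot":[0,0,0],"travel":[-0.6,3.3,0.5],"fingers":10},{"delta_rot":[0,0,0],"travel":[-0.6,3.3,0.5],"fingers":10},{"delta_rot":[0,0,0],"travel":[-0.4,3.3,1],"fingers":10},{"delta_rot":[0,0,0],"travel":[0,0.5,2],"fingers":10}]'
python3 -m pendant '[{"delta_rot":[0,0,0],"travel":[0,0,1],"fingers":10},{"delta_rot":[0,0,0],"travel":[0,0,0],"fingers":10},{"delta_rot":[0,0,0],"travel":[0,0,0],"fingers":10}]'
python3 -c "
from h import *
print(st()['q'].round(2)); plan([.4718,-.0413,.10],Rdown(-90.3))"
```

```text
t: 63.55
position: [0.4949, 0.093, 0.2251]
ee_rot: [1.0, -0.003, 0.0, -0.0]
ft_force: [0.9, -0.2, -1.3]
opening: 0.0336
t: 63.97
position: [0.4726, -0.0497, 0.1821]
ee_rot: [1.0, -0.007, 0.003, 0.002]
ft_force: [0.3, -0.1, -2.1]
opening: 0.0337
t: 64.22
position: [0.4715, -0.0413, 0.1697]
ee_rot: [1.0, -0.003, -0.001, -0.001]
ft_force: [-0.8, -0.1, -2.5]
opening: 0.034
[-0.61  0.63  1.01  2.05 -0.72  0.86 -0.77]
t 64.22 pos [ 0.4715 -0.0413  0.1697] f [-0.8 -0.1 -2.5] open 0.034 q7 -0.77
turn rad [-0.002  0.001 -0.002] n 1
then travel cm [0.04 0.   6.97] n 2
```

```bash

python3 -m pendant '[{"delta_rot":[0,0,0],"travel":[0,0,2],"fingers":10},{"delta_rot":[0,0,0],"travel":[0,0,2.5],"fingers":10},{"delta_rot":[0,0,0],"travel":[0,0,2.5],"fingers":10},{"delta_rot":[0,0,0],"travel":[0,0,1.5],"fingers":10},{"delta_rot":[0,0,0],"travel":[0,0,0],"fingers":10}]'
python3 -m pendant '[{"delta_rot":[0,0,0],"travel":[0,0,0],"fingers":10},{"delta_rot":[0,0,0],"travel":[0,0,0],"fingers":10}]'
python3 -c "
from h import *
plan([.4719,-.0412,.0511],Rdown(-90.3))"
```

```text
t: 64.63
position: [0.4705, -0.0399, 0.0832]
ee_rot: [1.0, -0.002, -0.002, -0.001]
ft_force: [-0.4, 0.5, -1.5]
opening: 0.0339
t: 64.8
position: [0.4724, -0.0415, 0.0861]
ee_rot: [1.0, -0.003, 0.001, -0.001]
ft_force: [-0.4, 0.2, -2.3]
opening: 0.0341
t 64.8 pos [ 0.4724 -0.0415  0.0861] f [-0.4  0.2 -2.3] open 0.0341 q7 -0.61
turn rad [-0.001 -0.002 -0.002] n 1
then travel cm [-0.05 -0.03  3.5 ] n 1
```

```bash

python3 -m pendant '[{"delta_rot":[0,0,0],"travel":[0,0,1],"fingers":10},{"delta_rot":[0,0,0],"travel":[0,0,1],"fingers":10},{"delta_rot":[0,0,0],"travel":[0,0,0.7],"fingers":10},{"delta_rot":[0,0,0],"travel":[0,0,0.4],"fingers":10},{"delta_rot":[0,0,0],"travel":[0,0,0.2],"fingers":10}]'
python3 -m pendant '[{"delta_rot":[0,0,0],"travel":[0,0,0.1],"fingers":10},{"delta_rot":[0,0,0],"travel":[0,0,0.1],"fingers":10},{"delta_rot":[0,0,0],"travel":[0,0,0],"fingers":10},{"delta_rot":[0,0,0],"travel":[0,0,0],"fingers":10}]'
```

```text
t: 65.22
position: [0.4716, -0.0417, 0.0523]
ee_rot: [1.0, -0.004, 0.0, -0.001]
ft_force: [0.3, 0.5, -1.7]
opening: 0.034
t: 65.55
position: [0.4715, -0.0418, 0.0511]
ee_rot: [1.0, -0.004, 0.001, -0.001]
ft_force: [-1.0, 0.1, 5.8]
opening: 0.0336
```

Seated (contact at the same height as when picked up). Release, rise, then a final look.

```bash

python3 -m pendant '[{"delta_rot":[0,0,0],"travel":[0,0,0],"fingers":40},{"delta_rot":[0,0,0],"travel":[0,0,0],"fingers":50},{"delta_rot":[0,0,0],"travel":[0,0,0],"fingers":65},{"delta_rot":[0,0,0],"travel":[0,0,0],"fingers":65},{"delta_rot":[0,0,0],"travel":[0,0,0],"fingers":65}]'
python3 -m pendant '[{"delta_rot":[0,0,0],"travel":[0,0,-1],"fingers":65},{"delta_rot":[0,0,0],"travel":[0,0,-3],"fingers":65},{"delta_rot":[0,0,0],"travel":[0,0,-4],"fingers":65},{"delta_rot":[0,0,0],"travel":[0,0,-4],"fingers":65},{"delta_rot":[0,0,0],"travel":[0,0,-4],"fingers":65}]'
python3 -m pendant '[{"delta_rot":[0,0,0],"travel":[-2,0,-2],"fingers":65},{"delta_rot":[0,0,0],"travel":[-1,0,0],"fingers":65},{"delta_rot":[0,0,0],"travel":[0,0,0],"fingers":65},{"delta_rot":[0,0,0],"travel":[0,0,0],"fingers":65}]'
python3 -c "
from h import *
plan(); snap('scene','s11',(140,90,540,350),2)"
```

```text
t: 65.97
position: [0.4712, -0.0418, 0.0501]
ee_rot: [1.0, -0.004, 0.0, -0.001]
ft_force: [-0.2, -0.3, -0.2]
opening: 0.0597
t: 66.38
position: [0.4703, -0.0423, 0.2116]
ee_rot: [1.0, -0.005, -0.001, -0.0]
ft_force: [1.4, 1.0, -0.4]
opening: 0.0609
t: 66.72
position: [0.4405, -0.0409, 0.2294]
ee_rot: [1.0, -0.004, -0.0, -0.001]
ft_force: [0.6, 0.6, -1.6]
opening: 0.061
t 66.72 pos [ 0.4405 -0.0409  0.2294] f [ 0.6  0.6 -1.6] open 0.061 q7 -0.86
turn rad [0. 0. 0.] n 0
```

View pics/s11.png

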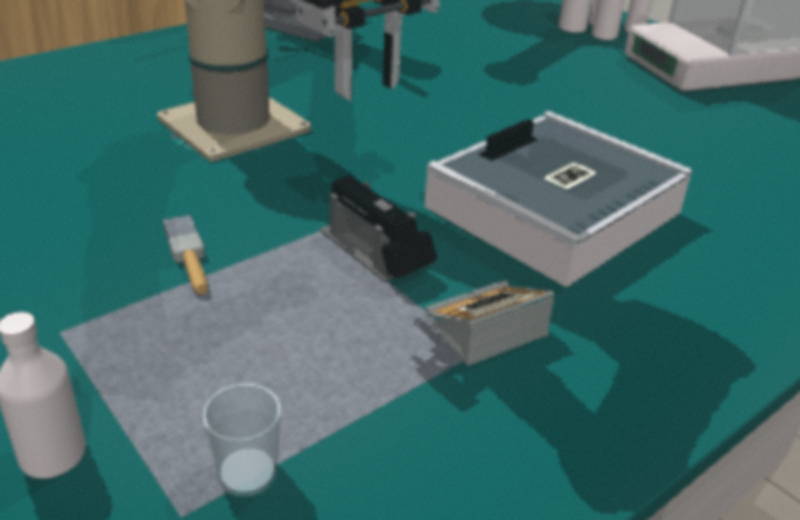

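The scanner is back on its rest at (380,225). The lid is shut with its grip bar at (510,138). The mat is empty, and the brush, bottle and beaker haven't been moved. I'm handing the job in.

```bash
python3 -c "
from rig import ctrl
print(ctrl.finish_job())"
```

```text
the job is handed in; nothing more can be done
None
```

The job is handed in at about 67 s of the 210 s allowed, with all three specimens present (two prisms and one disc) put away. `finish_job()` gives no verdict.

**What I did:**
- **Lid:** I pushed it against its shut stop to get a zero, then opened it to about 0.199 m, with its front edge over the cross wall. Both prisms went in the wide bay and the disc in the narrow one, and I pushed the lid back to the same stop reading (TCP x = 0.4403 both times).
- **Scans:** I aimed at the job card and then the lid label from 8 cm, holding each for about 2.5 s, and laid the scanner back on its rest.

**Last checks:**
- The picture just before closing showed both prisms and the disc lying flat on the floor of their bays.
- The final picture showed the lid shut and the scanner on its rest, seated at the height it was picked up from. The wash bottle, beaker and brush were untouched and the gripper was clear.

**What went wrong or stays unproven:**
- **Second prism's first placing failed.** Gripped about 3 cm off centre, it was pushed into a 24° tilt on the way in, and the wrist force reached about 41 N. I lifted it, turned it end for end, levelled it and set it down flat. The last press before release was about 15–20 N. The off-centre grip may have come from a knock along its length; I did not confirm that.
- **Scans have no read-out.** They are judged only by pose. The aim came within about 1 mm of the pose I had calculated. The scene camera's positions for the labels and the scanner differed from that by about 2–7 mm.
- **Pictures:** I viewed 17, three past the budget of 14, mostly to sort out the tilted prism.

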